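# Nest the parts cups in the leaning rack and shut its lid

### The job

Put the two loose parts cups away in the leaning rack: nest the orange cup, mouth up, into the grey cup there and press it down firmly (about 15 N), without slamming it, until it stops dead with the rack's stiff foot fully down. Then nest the blue cup into the orange one and press it down firmly in the same way. Finally close the red lid fully over the stack, leaving the other things on the bench where they are.

Things in the scene. Friction and masses are not known exactly. Their poses are not given: they have to be found in the camera images.
- cup_orange_mid (a point): Loose orange plastic parts cup, open top, 100 mm high, about 90 g, upright on the bench. Lower 60 mm: tapered body, 38 mm diameter at the foot, 52 at the top. Upper 40 mm: straight band, 64 mm outside, 58 inside; its underside is a shoulder. Fingers may cover only the top 36 mm, else they strike the lower cup's rim when nesting. Point: on the axis, 50 mm above the underside; z out of the mouth.
- cup_blue_mid (a point): Loose blue plastic parts cup, of the same shape, size and mass as the orange one and standing the same way; point and axes likewise. Nested in a like cup, a cup's body has 3 mm or so to spare all round and its shoulder rests on the lower cup's rim, so that it stands 40 mm higher than that cup.
- seat_mouth (a point): Centre of the mouth (rim plane) of the grey cup in the rack, shaped like the loose cups, fastened to the rack's sliding foot. z points out of the mouth along the stack's axis, leaning 30 degrees from vertical to the rack's front (robot's side); x at right angles, to the back and up; y sideways. Fully nested, the orange cup's point lies 10 mm below this point along z, the blue one's 30 mm above.
- seat_cup (a joint): How far the grey cup on its stiff foot stands above its bottom stop, along the stack's axis, in m: 0 = fully down on the hard stop, at most 0.022. Starts raised 8 to 20 mm. No spring: friction of about 6 N holds it where it is left; pushed harder it slides until it meets the stop, where the force rises steeply.
- lid (a joint): Angle of the red lid in rad: 0 = shut (square to the stack's axis, 4 mm clear above a fully home stack), 2.1 = fully open. It starts at 1.85 to 2.1, tipped back above the spine and nearly upright. A stiff hinge (about 0.1 N m) keeps it where it is left. To shut it, push it from behind over to the front and down.
- lid_hinge (a point): Middle of the lid's hinge line, on top of the spine, 56 mm behind the stack's axis, in the plate's middle plane. y lies along the hinge. The axes turn with the lid: -x points from the hinge to the free edge, z out of the lid's outer face, which looks away from the robot (backward) when the lid is open and upward when it is shut.
- lid_edge (a point): Middle of the lid's free edge, 92 mm from the hinge. The lid is a red steel plate 66 mm wide (along the hinge), 5 mm thick. On its outer face along the free edge is a black grip bar, 40 mm long, 10 mm wide, standing 12 mm out of the plate. Axes as for the hinge.
- jar: Bystander: closed glass jar, 72 mm diameter, 100 mm high. Origin: centre of its underside.
- tube: Bystander: upright aluminium tube, 32 mm diameter, 160 mm high. Origin: centre of its underside.
- wrench: Bystander: chrome wrench lying flat, 170 mm long. Origin: underside.
- clamp: Bystander: black plastic bar clamp lying flat, 150 mm long. Origin: underside of its bar.
- square: Bystander: blue plastic square lying flat, 160 by 135 mm. Origin: underside, middle of its thick leg.
- tape: Bystander: yellow tape measure, 70 by 42 by 68 mm. Origin: centre of its underside.
- rack: Steel rack, fixed to the bench. Origin: bench level below the centre of the grey cup's underside; x to its back, y to its left, z up. A 50 mm wide green spine runs along the back of the stack up to the lid's hinge, its front face 46 mm from the stack's axis, so grip cups across y when nesting them; the sides (y) and the front are clear above the grey cup.

How it is judged:
By the outcome, as a careful person would: the job done as asked, in the order asked, and still so for the second after the job is handed in, with the robot touching nothing.
It also fails if it takes over 72 s, if anything falls off the work surface, if the arm or the gripper's body presses on something with over 40 N, if the wrist force passes 120 N, or if a joint passes its speed limit or range.

### The arm

A 7-joint arm with a two-finger parallel gripper is mounted at the origin on the work surface. World frame = base frame: x ahead of the robot, y to its left, z up, the work surface at z = 0. Lengths are in m, angles in rad, forces in N, time in s.
With the tool pointing down it reaches from about 0.4 to 0.85 m from the base axis. Payload 10.4 kg.
Tool frame: the origin (TCP) lies midway between the tips of the shut fingers; the grasp point (between the pads) lies 19 mm behind it; y points along the fingers, x is the direction in which the jaws open and shut, and the axes are right-handed (so a half turn about y gives the same grasp; the last joint's range is limited). The gripper opens to 87 mm and grips with 3 to 60 N. Pads are 19 mm wide; open, the fingers measure 117 mm over their backs; the gripper's body (75 mm by 190 mm) begins 51 mm behind the grasp point.
Start: joints at [1.237, 0.332, -0.065, 1.46, 0.022, 1.35, -0.088], TCP at [0.191, -0.595, 0.223] pointing down, gripper open.
Joint ranges: [-2.6, 2.6], [-0.5, 2.12], [-1.47, 1.34], [0.16, 2.42], [-1.27, 4.41], [0.06, 2.06], [-2.6, 2.6]. Speed limits (rad/s): [2.22, 2.22, 2.79, 2.79, 3.14, 3.14, 3.14].

### API

Orientations are given as a unit quaternion [x, y, z, w].
In Python, from bench import r gives the robot as it stands. The module is installed in compiled form; this text tells all that it offers.
- The arm moves only by the tool arm_command, never from a script. Its argument "deltas" is one flat list of numbers, 6 for each row, row after row: the shift along the tool's x, y, z in m, then the turn, a rotation vector about the tool's x, y, z in degrees. In form: [tx, ty, tz, ax, ay, az, tx, ty, tz, ax, ay, az, ...]. A call has 1 to 8 rows; each row is the pose to reach, as a shift and turn from the pose commanded when the call began, along the tool's axes at that moment; what a row does not reach only later rows make up. A row lasts 1/8 s, in which the tool goes at most 62.5 mm and 10.7 degrees, less where a joint would pass 70% of its speed; a pose out of reach is approached as far as the arm can. A call with a gripper value outside its range is refused whole. "hand" is the opening, from 0 (shut) to 1 (fully open), set as the call begins (left out, the last holds). The fingers move at their own pace and stop on an object; "grip_force" is the grip in N (left out, the last holds). Time passes only in rows, so rows that repeat a pose let the fingers close. It gives the time, the measured TCP pose, the force and the opening at its end, in the units of the state.
- r.read_state(): the state, without advancing time (a new reading comes with each control period).
- r.camera(name): name is "scene" or "top" or "wrist"; returns a dict with "image" (384x512x3 uint8, red, green, blue), "intrinsics" (3x3 intrinsics, pixels), "world_from_camera" (4x4, takes a point from camera to world coordinates); the wrist camera has in their place "hand_eye" (4x4, takes a point from camera to tool coordinates, whose origin is the TCP and whose axes are the tool frame's). Camera axes: x right, y down, z forward; pixel columns grow to the right and rows downward; lengths in m; the calibration is good to about 2 mm. The wrist camera is an equidistant fisheye: a pixel r from the principal point sees the ray r / f radians off the axis. A picture is of the moment at which its call begins: read the wrist's pose just before it. There is no depth.
- r.close_job(): hands the job in, once; it reports no verdict.
Trained networks look in a picture, given as the dict that the camera call returned (one of the last four; its "shot" number tells which), for a name from the list of things; names that differ only in an ending like _2 or _b are one class to them, and where a whole thing is asked for, a point or a joint stands for the part that bears it (a point fixed in the world has none). Each returns a list of dicts, best first, with "conf" (0 to 1); they miss things now and then, are a little off and sometimes report something else, mostly with a low value. They report only what shows in the picture. A call takes as long as a camera call.
- r.boxes_of(picture, query): "centre" ([row, column] in pixels, amid what is visible of it).
- r.regions_of(picture, query): "region" (384x512 bool, what is visible of it) and "centre" ([row, column] in pixels, amid what is visible of it).
The state is a dict: "time": time; "joint_positions": joint angles; "joint_vel": joint speeds; "joint_torque": joint torques, N m; "ee_pos": TCP position; "eef_rot": TCP orientation; "ft_force": force on the tool from outside, world axes, zero at the start; "torque": the same for the moment, N m; "width": finger opening in m.
Only numpy, scipy, OpenCV 4.12 (cv2) and the standard library are available. Lean on these libraries where they do the work, as an engineer would, in place of code of your own. Each camera call takes 0.05 s, during which the arm holds its last target.

## Working session

There is one attempt and no reset: what is moved stays moved. The work goes in short steps, Python scripts to look and compute and a tool call to move; the robot and the scene stay as the last step left them, time stands still between calls to the robot, and variables do not carry over. Pictures are saved under pics/ and viewed, and the job is handed in when it is done.

Besides the shell and the picture viewer there is one more tool, called after "Request:" as name(argument=value, ...) on one line, values as JSON. arm_command: Moves the arm, as the interface text tells. Its arguments: {"type":"object","properties":{"deltas":{"type":"array","items":{"type":"number"}},"hand":{"type":"number"},"grip_force":{"type":"number"}},"required":["deltas"]}

```bash
mkdir -p pics; ls; cat > h.py <<'E'
import numpy as np, cv2
from bench import r
from scipy.spatial.transform import Rotation as R
def snap(n,f):
    p=r.camera(n); cv2.imwrite('pics/'+f,cv2.cvtColor(p['image'],cv2.COLOR_RGB2BGR)); return p
E
python3 - <<'E'
from h import *
np.set_printoptions(precision=4,suppress=True)
s=r.read_state(); print(s)
for n in ['scene','top','wrist']:
    p=snap(n,n+'0.png'); print(n,p['intrinsics'],p.get('world_from_camera',p.get('hand_eye')))
    for q in ['cup_orange_mid','cup_blue_mid','seat_mouth','lid_hinge','lid_edge','rack','jar','tube','tape','lid','seat_cup']:
        try: print(q,[(np.round(b['centre'],1),round(b['conf'],2)) for b in r.boxes_of(p,q)][:3])
        except Exception as e: print(q,e)
E
```

```text
pics
{'time': 0.0, 'joint_positions': array([ 1.2374,  0.3329, -0.0647,  1.461 ,  0.0216,  1.3499, -0.0885]), 'joint_vel': array([-0.0015, -0.0002,  0.0005, -0.0003,  0.0008,  0.0025, -0.0023]), 'joint_torque': array([ -0.    , -62.3258,   0.0247, -38.9907,  -0.0614,   0.0395,
         0.0001]), 'ee_pos': array([ 0.191 , -0.5947,  0.2217]), 'eef_rot': array([-0.5711,  0.417 , -0.4162,  0.5716]), 'ft_force': array([-0.2857,  0.0665,  0.5456]), 'torque': array([ 0.0092,  0.0606, -0.024 ]), 'width': 0.08691075438915828}
scene [[457.3593   0.     256.3638]
 [  0.     457.3593 191.5864]
 [  0.       0.       1.    ]] [[-0.7923  0.465  -0.3949  1.0088]
 [ 0.6099  0.6191 -0.4947  0.622 ]
 [ 0.0145 -0.6328 -0.7742  1.1496]
 [ 0.      0.      0.      1.    ]]
cup_orange_mid [(array([277.4, 316.1]), 0.72)]
cup_blue_mid [(array([155. , 226.2]), 0.85), (array([329.1, 388.8]), 0.42)]
seat_mouth [(array([227.9, 238.1]), 0.8)]
lid_hinge [(array([184.8, 235.5]), 0.9), (array([177.8, 168.1]), 0.64)]
lid_edge [(array([180.9, 235.3]), 0.96), (array([135.2, 217.1]), 0.46)]
rack [(array([250.3, 224.5]), 
[... 651 characters left out ...]
ray([166.8, 247.6]), 0.53)]
rack [(array([160.3, 245.1]), 0.76)]
jar [(array([157.4, 174. ]), 0.88)]
tube [(array([175.3, 245.5]), 0.74), (array([162.5, 315.3]), 0.45)]
tape [(array([213.4, 310.3]), 0.62), (array([180.9, 361.8]), 0.52)]
lid [(array([164.8, 246. ]), 0.41)]
seat_cup [(array([178., 250.]), 0.7)]
wrist [[297.3186   0.     250.499 ]
 [  0.     297.3186 193.8449]
 [  0.       0.       1.    ]] [[ 1.     -0.0011  0.0002  0.0005]
 [-0.0005 -0.2452  0.9695 -0.1617]
 [-0.001  -0.9695 -0.2452  0.0662]
 [ 0.      0.      0.      1.    ]]
cup_orange_mid []
cup_blue_mid []
seat_mouth []
lid_hinge []
lid_edge []
rack []
jar []
tube []
tape []
lid [(array([ 25.2, 140.2]), 0.28)]
seat_cup []
```

```bash
python3 - <<'E'
import cv2
for n in ['scene','top']:
    i=cv2.imread(f'pics/{n}0.png')
    if n=='scene': c=i[110:384,110:440]
    else: c=i[120:270,130:400]
    k=min(800/c.shape[1],600/c.shape[0]); cv2.imwrite(f'pics/{n}0c.png',cv2.resize(c,None,fx=k,fy=k,interpolation=cv2.INTER_CUBIC)); print(k)
E
```

```text
2.18978102189781
2.962962962962963
```

View pics/scene0.png

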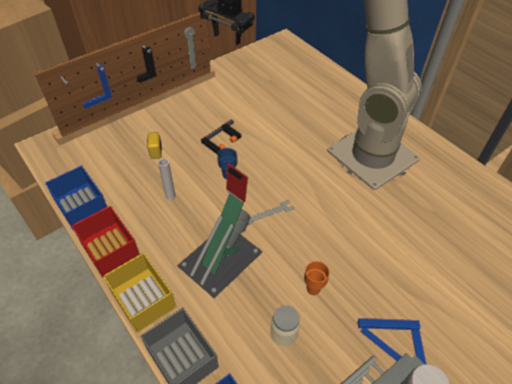

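View pics/scene0c.png

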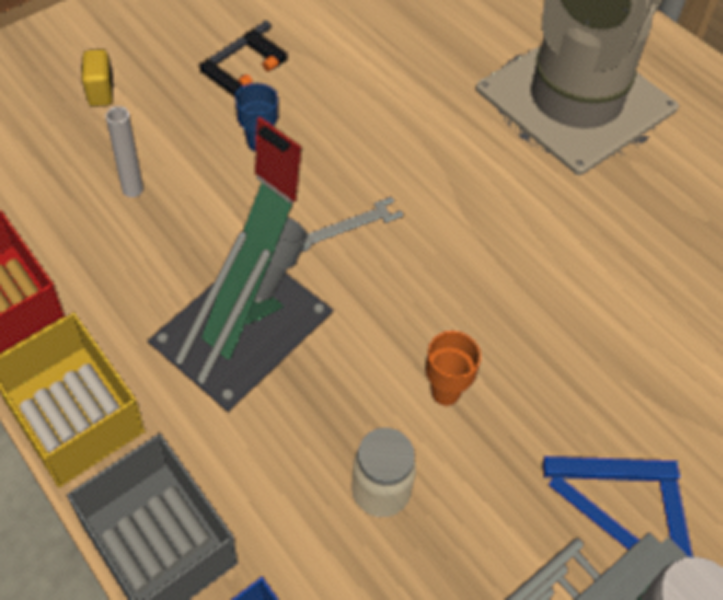

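View pics/top0c.png

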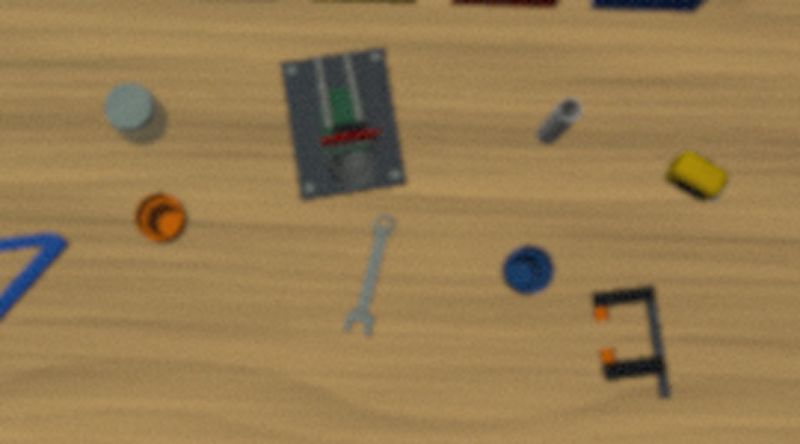

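View pics/top0.png

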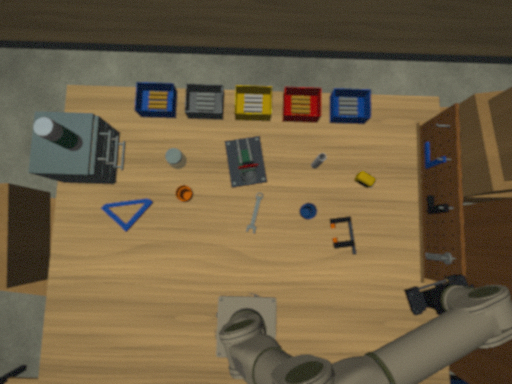

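View pics/wrist0.png

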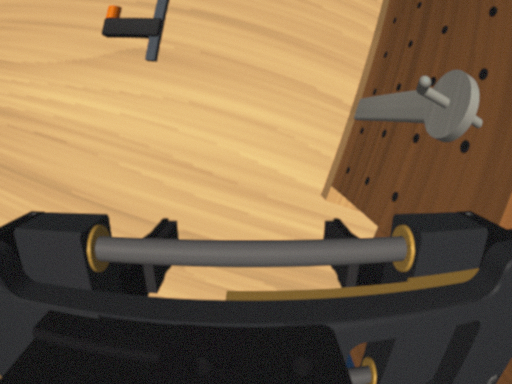

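```bash
cat >> h.py <<'E'
np.set_printoptions(precision=4,suppress=True)
def ray(p,px,pose=None):
    """px=[row,col] -> origin, dir (world). pose: (pos,quat) for wrist"""
    K=p['intrinsics']; u=(px[1]-K[0,2])/K[0,0]; v=(px[0]-K[1,2])/K[1,1]
    if 'hand_eye' in p:
        th=np.hypot(u,v); d=np.array([np.sin(th)*u/th,np.sin(th)*v/th,np.cos(th)])
        T=np.eye(4);T[:3,:3]=R.from_quat(pose[1]).as_matrix();T[:3,3]=pose[0]; M=T@p['hand_eye']
    else:
        d=np.array([u,v,1.]);d/=np.linalg.norm(d); M=p['world_from_camera']
    return M[:3,3],M[:3,:3]@d
def atz(p,px,z,pose=None):
    o,d=ray(p,px,pose); return o+d*(z-o[2])/d[2]
def proj(p,X,pose=None):
    X=np.atleast_2d(X);K=p['intrinsics']
    if 'hand_eye' in p:
        T=np.eye(4);T[:3,:3]=R.from_quat(pose[1]).as_matrix();T[:3,3]=pose[0]; M=T@p['hand_eye']
    else: M=p['world_from_camera']
    c=(X-M[:3,3])@M[:3,:3]
    if 'hand_eye' in p:
        rr=np.hypot(c[:,0],c[:,1]);th=np.arctan2(rr,c[:,2]);a=c[:,0]/rr*th;b=c[:,1]/rr*th
    else: a=c[:,0]/c[:,2];b=c[:,1]/c[:,2]
    return np.c_[b*K[1,1]+K[1,2],a*K[0,0]+K[0,2]]
def tri(rays):
    A=np.zeros((3,3));b=np.zeros(3)
    for o,d in rays:
        P=np.eye(3)-np.outer(d,d);A+=P;b+=P@o
    X=np.linalg.solve(A,b); return X,[np.linalg.norm((np.eye(3)-np.outer(d,d))@(X-o)) for o,d in rays]
E
python3 - <<'E'
from h import *
P={n:r.camera(n) for n in ['scene','top']}
for q in ['cup_orange_mid','cup_blue_mid','jar','tube','tape','rack','lid','seat_cup','wrench']:
    for n in P:
        for g in r.regions_of(P[n],q)[:2]:
            m=g['region'];rr,cc=np.where(m); print(q,n,round(g['conf'],2),m.sum(),rr.min(),rr.max(),cc.min(),cc.max(),np.round(g['centre'],1),'z.05',atz(P[n],g['centre'],.05))
# dark plate in top
im=P['top']['image'].astype(int); sub=im[125:195,215:275]; m=(sub.max(2)<110)
import sys
k=cv2.connectedComponents(m.astype(np.uint8))[1]; 
best=max(range(1,k.max()+1),key=lambda i:(k==i).sum()); ys,xs=np.where(k==best)
box=cv2.boxPoints(cv2.minAreaRect(np.c_[xs,ys].astype(np.float32)))
for b in box: print(b+[215,125],atz(P['top'],[b[1]+125,b[0]+215],.008))
E
```

```text
cup_orange_mid scene 0.95 699 261 294 304 330 [276.7 314.5] z.05 [0.5034 0.249  0.05  ]
cup_orange_mid top 0.61 252 185 201 175 193 [192.2 184.4] z.05 [0.5182 0.26   0.05  ]
cup_blue_mid scene 0.78 405 148 178 217 237 [157.7 224.7] z.05 [ 0.4433 -0.2579  0.05  ]
cup_blue_mid top 0.66 327 217 253 332 356 [243.2 350.2] z.05 [ 0.3366 -0.4014  0.05  ]
cup_blue_mid top 0.59 226 203 219 300 316 [211.6 310.1] z.05 [ 0.4562 -0.2422  0.05  ]
jar scene 0.69 1045 305 346 269 300 [325.5 286.3] z.05 [0.6525 0.3082 0.05  ]
tube scene 0.68 417 158 199 158 174 [175.8 168.3] z.05 [ 0.6325 -0.3005  0.05  ]
tube top 0.45 138 153 168 311 326 [163.6 317.8] z.05 [ 0.6512 -0.2713  0.05  ]
tape scene 0.85 354 132 158 146 161 [144.1 153.5] z.05 [ 0.5994 -0.4536  0.05  ]
tape scene 0.38 538 118 152 201 240 [132.7 220.6] z.05 [ 0.3862 -0.3639  0.05  ]
tape top 0.58 259 171 188 356 376 [177.6 364.4] z.05 [ 0.5999 -0.4596  0.05  ]
rack scene 0.86 4465 165 296 179 261 [250.4 227. ] z.05 [0.6439 0.0388 0.05  ]
lid scene 0.62 609 164 202 226 247 [180.7 236. ] z.05 [ 0.4723 -0.1546  0.05  ]
seat_cup scene 0.54 340 211 245 228 250 [226.8 239.1] z.05 [ 0.5692 -0.0057  0.05  ]
seat_cup top 0.67 180 170 183 240 256 [175.9 248.5] z.05 [0.5921 0.0069 0.05  ]
wrench scene 0.85 291 200 224 249 293 [208.9 272.2] z.05 [0.4508 0.0014 0.05  ]
wrench top 0.51 236 196 233 246 262 [216.1 251.6] z.05 [ 0.4313 -0.0105  0.05  ]
[223.7297 141.3784] [0.742  0.1153 0.008 ]
[259.0811 135.4865] [ 0.7721 -0.0317  0.008 ]
[266.7838 181.7027] [ 0.5772 -0.069   0.008 ]
[231.4324 187.5946] [0.5482 0.0759 0.008 ]
```

```bash
cat > fit.py <<'E'
from h import *
from scipy.optimize import minimize
def ring(c,ax,rad,n=40):
    ax=ax/np.linalg.norm(ax);a=np.cross(ax,[.3,.9,.1]);a/=np.linalg.norm(a);b=np.cross(ax,a)
    t=np.linspace(0,2*np.pi,n,endpoint=False);return c+rad*(np.outer(np.cos(t),a)+np.outer(np.sin(t),b))
def sil(p,foot,ax,pose=None,S=8,parts=((0,.019,.06,.026),(.06,.032,.1,.032))):
    im=np.zeros((384,512),np.uint8)
    for h0,r0,h1,r1 in parts:
        q=proj(p,np.r_[ring(foot+ax*h0,ax,r0),ring(foot+ax*h1,ax,r1)],pose)[:,::-1]
        h=cv2.convexHull((q*16).astype(np.int32)); cv2.fillConvexPoly(im,h,255,cv2.LINE_AA,4)
    return im/255.
def fitcup(pics,masks,x0,poses=None):
    poses=poses or [None]*len(pics); up=np.array([0,0,1.])
    ms=[cv2.GaussianBlur(m.astype(np.float32),(0,0),1.) for m in masks]
    def f(x):
        return sum(((cv2.GaussianBlur(sil(p,np.array([x[0],x[1],0]),up,po).astype(np.float32),(0,0),1.)-m)**2).sum()/m.sum() for p,m,po in zip(pics,ms,poses))
    o=minimize(f,x0,method='Nelder-Mead',options=dict(initial_simplex=[x0,np.add(x0,[.01,0]),np.add(x0,[0,.01])],xatol=1e-4)); return o.x,o.fun
def colmask(p,c,ctr,w=25):
    h=cv2.cvtColor(p['image'],cv2.COLOR_RGB2HSV).astype(int)
    if c=='orange': m=((h[...,0]<10))&(h[...,1]>190)&(h[...,2]>60)
    elif c=='blue': m=(abs(h[...,0]-110)<12)&(h[...,1]>130)
    else: m=((h[...,0]<5)|(h[...,0]>174))&(h[...,1]>140)
    z=np.zeros(m.shape,bool);a,b=int(ctr[0]),int(ctr[1]);z[max(0,a-w):a+w,max(0,b-w):b+w]=1
    m=(m&z).astype(np.uint8); n,l,s,_=cv2.connectedComponentsWithStats(m); i=1+np.argmax(s[1:,4]); return l==i
E
python3 - <<'E'
from fit import *
P={n:r.camera(n) for n in ['scene','top']}
s=r.read_state(); print(R.from_quat(s['eef_rot']).as_matrix())
for c,cs,ct,x0 in [('orange',(277,316),(193,184),(.51,.25)),('blue',(158,226),(211,308),(.45,-.25))]:
    ms=[colmask(P['scene'],c,cs),colmask(P['top'],c,ct)]
    print(c,[m.sum() for m in ms])
    print(fitcup([P['scene'],P['top']],ms,x0),fitcup([P['scene']],ms[:1],x0),fitcup([P['top']],ms[1:],x0))
    im=P['scene']['image'].copy()
m=colmask(P['scene'],'red',(182,236)); ys,xs=np.where(m); print(m.sum(),ys.min(),ys.max(),xs.min(),xs.max())
z=P['scene']['image'][150:300,170:270]
cv2.imwrite('pics/rackc.png',cv2.cvtColor(cv2.resize(z,None,fx=4,fy=4,interpolation=cv2.INTER_CUBIC),cv2.COLOR_RGB2BGR))
E
```

```text
[[ 0.3058  0.0001  0.9521]
 [-0.9521 -0.0001  0.3058]
 [ 0.0001 -1.      0.    ]]Traceback (most recent call last):
  File "<stdin>", line 5, in <module>
  File "fit.py", line 24, in colmask
    m=(m&z).astype(np.uint8); n,l,s,_=cv2.connectedComponentsWithStats(m); i=1+np.argmax(s[1:,4]); return l==i
                                                                               ~~~~~~~~~^^^^^^^^^
    return _wrapfunc(a, 'argmax', axis=axis, out=out, **kwds)
    return bound(*args, **kwds)
ValueError: attempt to get argmax of an empty sequence
```

```bash
sed -i "s/h\[...,0\]<10))&(h\[...,1\]>190)/h[...,0]<13))\&(h[...,1]>195)/" fit.py
python3 - <<'E'
from fit import *
P={n:r.camera(n) for n in ['scene','top']}
for n,c in [('scene',(277,316)),('top',(193,184)),('scene',(158,226)),('top',(211,308)),('top',(205,184))]:
    h=cv2.cvtColor(P[n]['image'],cv2.COLOR_RGB2HSV); print(n,c,h[c[0]-6:c[0]+8:3,c[1]].tolist())
for c,cs,ct,x0 in [('orange',(277,316),(193,184),(.51,.25)),('blue',(158,226),(211,308),(.45,-.25))]:
  try:
    ms=[colmask(P['scene'],c,cs),colmask(P['top'],c,ct,14)]
    print(c,[m.sum() for m in ms])
    print(fitcup([P['scene'],P['top']],ms,x0),fitcup([P['scene']],ms[:1],x0),fitcup([P['top']],ms[1:],x0))
  except Exception as e: print(e)
m=colmask(P['scene'],'red',(182,236)); ys,xs=np.where(m); print(m.sum(),ys.min(),ys.max(),xs.min(),xs.max())
z=P['scene']['image'][150:300,170:270]
cv2.imwrite('pics/rackc.png',cv2.cvtColor(cv2.resize(z,None,fx=4,fy=4,interpolation=cv2.INTER_CUBIC),cv2.COLOR_RGB2BGR))
E
```

```text
scene (277, 316) [[11, 203, 172], [12, 202, 169], [12, 202, 165], [12, 207, 165], [11, 203, 153]]
top (193, 184) [[14, 239, 144], [12, 216, 66], [15, 235, 138], [15, 240, 167], [15, 238, 134]]
scene (158, 226) [[107, 154, 83], [107, 150, 85], [107, 155, 89], [106, 159, 93], [110, 113, 81]]
top (211, 308) [[103, 210, 68], [107, 146, 61], [105, 185, 88], [107, 182, 91], [108, 154, 83]]
top (205, 184) [[15, 238, 134], [17, 126, 134], [19, 121, 164], [18, 120, 155], [18, 124, 160]]
orange [np.int64(542), np.int64(11)]
(array([0.5093, 0.2535]), np.float64(20.92789077758789)) (array([0.5102, 0.2583]), np.float64(0.1774796098470688)) (array([0.5125, 0.2439]), np.float64(20.656339645385742))
blue [np.int64(288), np.int64(151)]
(array([ 0.4555, -0.2275]), np.float64(1.1000269651412964)) (array([ 0.4543, -0.2322]), np.float64(0.6339260935783386)) (array([ 0.4573, -0.2257]), np.float64(0.46047887206077576))
418 164 200 227 246
```

View pics/rackc.png

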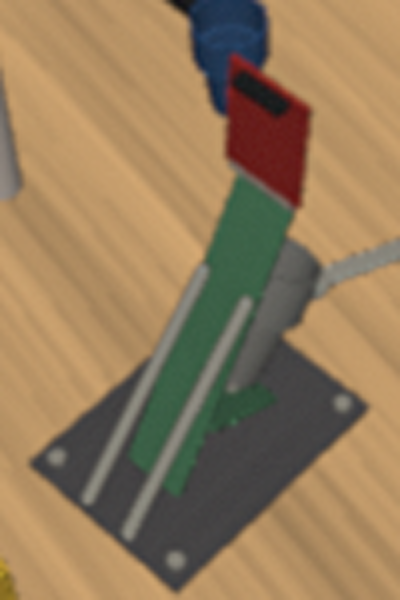

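```bash
sed -i "s/h\[...,0\]<13))/h[...,0]<18))/; s/&(h\[...,2\]>60)//; s/(abs(h\[...,0\]-110)<12)&(h\[...,1\]>130)/(abs(h[...,0]-108)<14)\&(h[...,1]>70)/" fit.py
python3 - <<'E'
from fit import *
P={n:r.camera(n) for n in ['scene','top']}
for c,cs,ct,x0 in [('orange',(277,316),(193,184),(.51,.25)),('blue',(158,226),(211,308),(.45,-.25))]:
    ms=[colmask(P['scene'],c,cs),colmask(P['top'],c,ct,14)]
    print(c,[m.sum() for m in ms])
    print(fitcup([P['scene'],P['top']],ms,x0),fitcup([P['scene']],ms[:1],x0),fitcup([P['top']],ms[1:],x0))
# lid corners scene
m=colmask(P['scene'],'red',(182,236)).astype(np.uint8)
m=cv2.morphologyEx(m,cv2.MORPH_CLOSE,np.ones((7,7)))
c=max(cv2.findContours(m,cv2.RETR_EXTERNAL,cv2.CHAIN_APPROX_NONE)[0],key=cv2.contourArea)
print(cv2.approxPolyDP(c,4,True)[:,0])
E
```

```text
orange [np.int64(545), np.int64(183)]
(array([0.5097, 0.2564]), np.float64(0.4172094464302063)) (array([0.5106, 0.258 ]), np.float64(0.17167916893959045)) (array([0.5101, 0.2543]), np.float64(0.24302688241004944))
blue [np.int64(315), np.int64(175)]
(array([ 0.4542, -0.229 ]), np.float64(0.7946286201477051)) (array([ 0.4534, -0.2328]), np.float64(0.504191517829895)) (array([ 0.4559, -0.2274]), np.float64(0.26913219690322876))
[[228 164]
 [227 188]
 [244 200]
 [246 177]]
```

```bash
python3 - <<'E'
from fit import *
P={n:r.camera(n) for n in ['scene','top']}
yaw=.197; ex=np.array([np.cos(yaw),np.sin(yaw),0]);ey=np.array([-np.sin(yaw),np.cos(yaw),0]);c=np.array([.660,.0226,0])
for nm,px in [('hinge',(194.5,235.5)),('edge',(170.5,237)),]:
    o,d=ray(P['scene'],px); t=((c-o)@ey)/(d@ey); X=o+t*d; print(nm,X,'rack x rel plate ctr',(X-c)@ex,X[2])
z=P['top']['image'][125:205,205:285]
cv2.imwrite('pics/rackt.png',cv2.cvtColor(cv2.resize(z,None,fx=7,fy=7,interpolation=cv2.INTER_CUBIC),cv2.COLOR_RGB2BGR))
E
```

```text
hinge [0.5876 0.0082 0.2277] rack x rel plate ctr -0.07379242832072651 0.22767442791724657
edge [0.5797 0.0066 0.3139] rack x rel plate ctr -0.08184747995490275 0.3139035884300867
```

View pics/rackt.png

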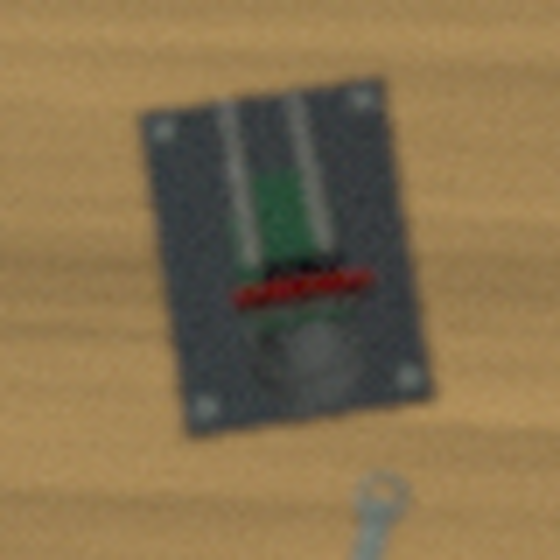

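```bash
cat >> h.py <<'E'
YAW=.185
def frame(yaw=None,tilt=30.):
    """tool orientation: y along fingers, tilted 'tilt' deg, camera side (z) to the robot"""
    yaw=YAW if yaw is None else yaw
    ex=np.array([np.cos(yaw),np.sin(yaw),0]);ey=np.array([-np.sin(yaw),np.cos(yaw),0]);up=np.array([0,0,1.]);t=np.radians(tilt)
    y=np.sin(t)*ex-np.cos(t)*up; return np.c_[ey,y,np.cross(ey,y)]
def plan(wps,s=None):
    """wps: list of (pos, Rmat or None); prints rows"""
    s=s or r.read_state(); R0=R.from_quat(s['eef_rot']).as_matrix();p0=s['ee_pos']
    for p,M in wps:
        d=R0.T@(np.asarray(p)-p0); rv=np.zeros(3) if M is None else np.degrees(R.from_matrix(R0.T@M).as_rotvec())
        print(', '.join(f'{v:.4f}' for v in d)+', '+', '.join(f'{v:.1f}' for v in rv)+',')
def st():
    s=r.read_state(); print('t',round(s['time'],2),'p',s['ee_pos'],'f',s['ft_force'],'w',round(s['width'],4),'j',s['joint_positions']); print(R.from_quat(s['eef_rot']).as_matrix().round(3).tolist()); return s
E
python3 - <<'E'
from h import *
from scipy.spatial.transform import Slerp
s=st()
# yaw path: z azimuth 17.8 -> 190.6 deg ; start as frame(yaw=-2.83)
y0=np.arctan2(.3058,.9521)-np.pi; 
A0=np.array([np.hypot(.191,.595),np.arctan2(-.595,.191),.222]);A1=np.array([.52,-.01,.27])
n=16
W=[]
for i in range(1,n+1):
    f=i/n; a=A0+(A1-A0)*min(1,f*1.05); a[2]=.222+(.27-.222)*min(1,f*2)
    W.append(((a[0]*np.cos(a[1]),a[0]*np.sin(a[1]),a[2]),frame(y0+(YAW-y0)*f,30*max(0,(f-.5)*2))))
plan(W[:8])
E
```

```text
t 3.2 p [ 0.1912 -0.5951  0.2226] f [-1.0217 -0.1213 -0.4285] w 0.0871 j [ 1.2374  0.3322 -0.0647  1.4601  0.0216  1.3499 -0.0885]
[[0.306, 0.0, 0.952], [-0.952, -0.0, 0.306], [0.0, -1.0, 0.0]]
-0.0091, -0.0054, 0.0505, -0.0, -10.8, 0.0,
-0.0221, -0.0114, 0.0997, 0.0, -21.6, 0.0,
-0.0390, -0.0174, 0.1471, 0.0, -32.4, 0.0,
-0.0595, -0.0234, 0.1924, 0.0, -43.2, 0.0,
-0.0835, -0.0294, 0.2354, 0.0, -54.0, 0.0,
-0.1107, -0.0354, 0.2757, 0.0, -64.8, 0.0,
-0.1408, -0.0414, 0.3132, 0.0, -75.6, 0.0,
-0.1735, -0.0474, 0.3476, 0.0, -86.4, 0.0,
```

Request:
arm_command(deltas=[-0.009,-0.005,0.05,0,-10.6,0,-0.022,-0.011,0.1,0,-21.2,0,-0.039,-0.017,0.147,0,-31.8,0,-0.06,-0.023,0.192,0,-42.4,0,-0.084,-0.029,0.235,0,-53,0,-0.111,-0.035,0.276,0,-63.6,0,-0.141,-0.041,0.313,0,-74.2,0,-0.174,-0.047,0.348,0,-84.8,0])

```text
time: 4.2
ee_pos: [0.4701, -0.3216, 0.2698]
eef_rot: [0.703, 0.08, -0.08, -0.702]
ft_force: [0.4, -0.6, -0.1]
width: 0.0873
```

```bash
python3 - <<'E'
from h import *
s=st()
z=R.from_quat(s['eef_rot']).as_matrix()[:,2]; y0=np.arctan2(z[1],z[0])-np.pi; print(y0)
p=s['ee_pos'];A0=np.array([np.hypot(p[0],p[1]),np.arctan2(p[1],p[0]),p[2]]);A1=np.array([.51,-.01,.27]);y0=(y0+np.pi)%(2*np.pi)-np.pi
W=[]
for i in range(1,10):
    f=i/9;a=A0+(A1-A0)*min(1,f*1.1)
    W.append(((a[0]*np.cos(a[1]),a[0]*np.sin(a[1]),a[2]),frame(y0+(YAW-y0)*f,30*f)))
plan(W)
E
```

```text
t 4.2 p [ 0.4701 -0.3216  0.2698] f [ 0.414  -0.609  -0.0816] w 0.0873 j [ 0.9163  0.2222 -0.4667  1.5193  0.1005  1.4235  0.6709]
[[0.975, 0.0, -0.224], [0.224, -0.0, 0.975], [0.0, -1.0, -0.0]]
-1.3446365343710416
0.0239, -0.0000, 0.0339, -3.3, -9.7, -0.3,
0.0449, -0.0001, 0.0690, -6.6, -19.5, -1.1,
0.0630, -0.0001, 0.1051, -9.8, -29.1, -2.5,
0.0782, -0.0001, 0.1420, -12.8, -38.8, -4.5,
0.0904, -0.0001, 0.1795, -15.6, -48.3, -7.1,
0.0997, -0.0002, 0.2172, -18.2, -57.8, -10.2,
0.1061, -0.0002, 0.2550, -20.5, -67.2, -13.9,
0.1095, -0.0002, 0.2927, -22.4, -76.4, -18.1,
0.1099, -0.0002, 0.2995, -23.8, -85.5, -22.9,
```

Request:
arm_command(deltas=[0.024,0,0.034,-3.3,-9.7,-0.3,0.045,0,0.069,-6.6,-19.5,-1.1,0.063,0,0.105,-9.8,-29.1,-2.5,0.078,0,0.142,-12.8,-38.8,-4.5,0.09,0,0.18,-15.6,-48.3,-7.1,0.1,0,0.217,-18.2,-57.8,-10.2,0.106,0,0.255,-20.5,-67.2,-13.9,0.11,0,0.293,-22.4,-76.4,-18.1])

```text
time: 5.2
ee_pos: [0.5125, -0.0115, 0.2699]
eef_rot: [0.598, 0.606, -0.374, -0.367]
ft_force: [-0.8, 0.6, -0.2]
width: 0.0871
```

```bash
python3 - <<'E'
from h import *
s=st()
p=snap('wrist','w1.png')
E
```

```text
t 5.2 p [ 0.5125 -0.0115  0.2699] f [-0.8035  0.639  -0.2259] w 0.0871 j [ 0.6464 -0.303  -0.5942  2.0461 -0.2433  0.8881  1.7291]
[[-0.015, 0.451, -0.892], [1.0, 0.005, -0.014], [-0.002, -0.892, -0.451]]
```

View pics/w1.png

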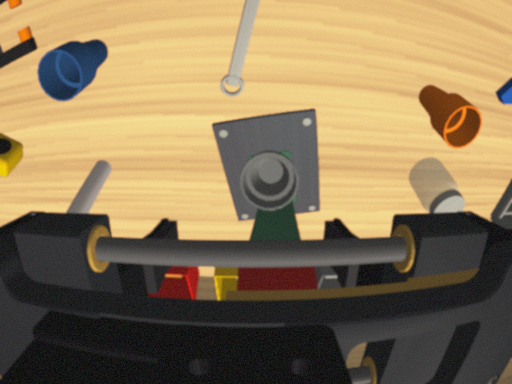

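```bash
python3 - <<'E'
import cv2
i=cv2.imread('pics/w1.png')[95:225,200:340]
cv2.imwrite('pics/w1c.png',cv2.resize(i,None,fx=4.5,fy=4.5,interpolation=cv2.INTER_CUBIC))
E
```

```text
(no output)
```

View pics/w1c.png

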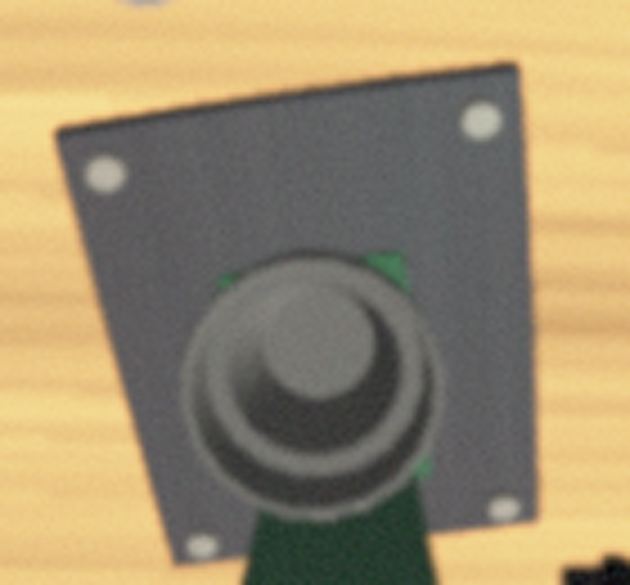

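```bash
python3 - <<'E'
from fit import *
from scipy.optimize import least_squares
s=r.read_state(); pose=(s['ee_pos'],s['eef_rot'])
p=r.camera('wrist'); S=r.camera('scene'); T=r.camera('top')
C=[(123.9,213.3),(109.4,314.4),(219.9,238.9),(210.6,319.3)]
X=[atz(p,c,.008,pose) for c in C]; print(np.array(X))
for a,b in [(0,1),(2,3)]: d=X[b]-X[a]; print('ey',np.linalg.norm(d),np.degrees(np.arctan2(-d[0],d[1])))
for a,b in [(0,2),(1,3)]: d=X[b]-X[a]; print('ex',np.linalg.norm(d),np.degrees(np.arctan2(d[1],d[0])))
print('mean',np.mean(X,0))
i=p['image'][125:240,225:315]
yaw=.185
def rim(c,yaw):
    ax=np.array([-.5*np.cos(yaw),-.5*np.sin(yaw),.866]); return ring(c,ax,.032,72)
def res(x):
    q=proj(p,rim(x[:3],yaw),pose); e=[q[:,1].min()-(200+182/4.5),q[:,1].max()-(200+443/4.5),q[:,0].min()-(95+253/4.5),q[:,0].max()-(95+520/4.5)]
    return np.array(e)
o=least_squares(res,[.58,.006,.135],diff_step=1e-4); print(o.x,o.fun)
# show scene projection for hypothesised mouth
im=cv2.cvtColor(S['image'],cv2.COLOR_RGB2BGR); im=cv2.resize(im[150:300,170:290],None,fx=5,fy=5,interpolation=cv2.INTER_CUBIC)
for a,col in [(o.x,(0,255,0))]:
    q=proj(S,rim(a,yaw)); 
    for v in q: cv2.circle(im,(int((v[1]-170)*5+2),int((v[0]-150)*5+2)),1,col,-1)
    print(q.mean(0))
cv2.imwrite('pics/sm.png',im)
E
```

```text
[[ 0.5758 -0.0612  0.008 ]
 [ 0.5479  0.0797  0.008 ]
 [ 0.7696 -0.0246  0.008 ]
 [ 0.7426  0.1195  0.008 ]]
ey 0.14366835326426988 11.213534324200635
ey 0.14663727703450366 10.631904209627264
ex 0.1972368985959574 10.677369702867937
ex 0.19871993697583526 11.535214879622915
mean [0.659  0.0283 0.008 ]
[0.5784 0.0125 0.133 ] [-0.4996  0.5001  0.4986 -0.5126]
[215.5755 239.8292]
```

View pics/sm.png

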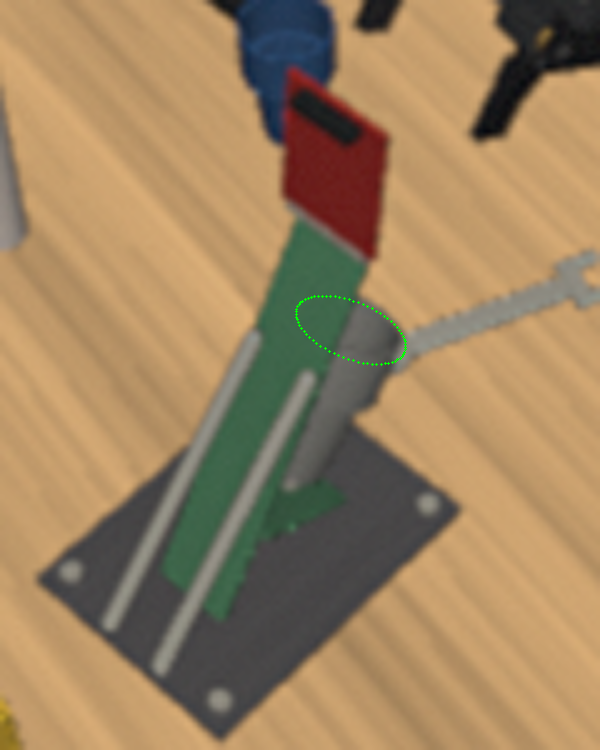

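```bash
sed -i 's/^YAW=.185/YAW=.192/' h.py; python3 - <<'E'
from fit import *
s=st(); pose=(s['ee_pos'],s['eef_rot'])
p=r.camera('wrist')
for c,ct,x0 in [('orange',(115,452),(.51,.256)),('blue',(68,72),(.455,-.229))]:
    m=colmask(p,c,ct,50); print(c,m.sum(),fitcup([p],[m],x0,[pose]))
# plan
p0=s['ee_pos']; g=np.array([.510,.2565,0]); M=frame(YAW,0); 
z=R.from_quat(s['eef_rot']).as_matrix()
from scipy.spatial.transform import Slerp
sl=Slerp([0,1],R.from_matrix([z,M])); W=[]
tgt=g+[0,0,.17]
for i in range(1,9):
    f=i/8; W.append((p0+(tgt-p0)*min(1,f*1.15),sl(f).as_matrix()))
plan(W,s)
E
```

```text
t 5.4 p [ 0.5125 -0.0132  0.2699] f [ 0.079  -0.0965  0.5002] w 0.0871 j [ 0.6474 -0.3004 -0.5941  2.0437 -0.2383  0.8906  1.7204]
[[-0.007, 0.449, -0.894], [1.0, 0.003, -0.007], [-0.001, -0.894, -0.449]]
orange 2057 (array([0.5128, 0.2595]), np.float64(0.14657118916511536))
blue 2760 (array([ 0.4576, -0.2276]), np.float64(0.0941341370344162))
0.0388, 0.0128, 0.0065, 3.3, -1.3, -0.3,
0.0776, 0.0255, 0.0130, 6.6, -2.6, -0.6,
0.1163, 0.0383, 0.0195, 10.0, -3.9, -0.9,
0.1551, 0.0511, 0.0260, 13.3, -5.2, -1.3,
0.1939, 0.0639, 0.0325, 16.6, -6.5, -1.6,
0.2327, 0.0766, 0.0390, 19.9, -7.8, -1.9,
0.2698, 0.0888, 0.0452, 23.3, -9.1, -2.2,
0.2698, 0.0888, 0.0452, 26.6, -10.4, -2.5,
```

Request:
arm_command(deltas=[0.039,0.013,0.006,3.3,-1.3,-0.3,0.078,0.025,0.013,6.6,-2.6,-0.6,0.116,0.038,0.019,10,-3.9,-0.9,0.155,0.05,0.026,13.3,-5.2,-1.3,0.194,0.063,0.032,16.6,-6.5,-1.6,0.233,0.075,0.039,20,-7.8,-1.9,0.27,0.088,0.045,23.3,-9.1,-2.2,0.27,0.088,0.045,26.6,-10.4,-2.5])

```text
time: 6.45
ee_pos: [0.5091, 0.2592, 0.1691]
eef_rot: [-0.447, -0.546, 0.547, 0.451]
ft_force: [-0.6, -0.7, 1.0]
width: 0.0868
```

```bash
python3 - <<'E'
from fit import *
s=st(); pose=(s['ee_pos'],s['eef_rot'])
p=snap('wrist','w2.png')
m=colmask(p,'orange',(200,255),150); ys,xs=np.where(m);print(m.sum(),ys.min(),ys.max(),xs.min(),xs.max(),fitcup([p],[m],(.511,.258),[pose]))
g=np.array([.511,.258,0]);M=frame(YAW,0)
plan([(g+[0,0,z],M) for z in (.15,.12,.095,.0715)],s)
E
```

```text
t 6.45 p [0.5091 0.2592 0.1691] f [-0.6079 -0.7409  0.9709] w 0.0868 j [ 0.2673  0.4366 -1.0268  1.6343  0.3807  1.2933  0.9411]
[[-0.194, -0.005, -0.981], [0.981, 0.002, -0.194], [0.003, -1.0, 0.005]]
4295 164 239 211 286 (array([0.5118, 0.2572]), np.float64(0.09427642822265625))
-0.0016, 0.0191, -0.0017, -0.3, 0.2, 0.2,
-0.0017, 0.0491, -0.0019, -0.3, 0.2, 0.2,
-0.0017, 0.0741, -0.0020, -0.3, 0.2, 0.2,
-0.0018, 0.0976, -0.0021, -0.3, 0.2, 0.2,
```

View pics/w2.png

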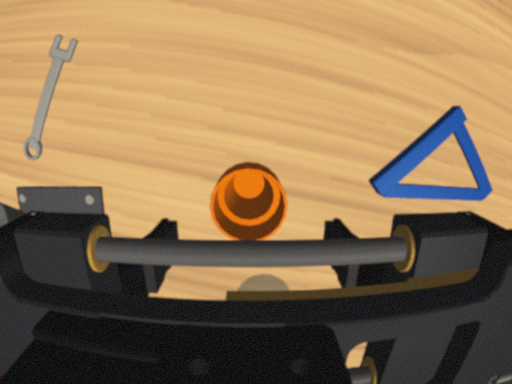

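Request:
arm_command(deltas=[-0.002,0.03,-0.002,-0.3,0.2,0.2,-0.002,0.06,-0.002,-0.3,0.2,0.2,-0.002,0.085,-0.002,-0.3,0.2,0.2,-0.002,0.099,-0.002,-0.3,0.2,0.2,-0.002,0.099,-0.002,-0.3,0.2,0.2])

```text
time: 7.12
ee_pos: [0.5121, 0.2546, 0.0712]
eef_rot: [0.453, 0.545, -0.544, -0.449]
ft_force: [-0.4, 0.1, -0.4]
width: 0.0867
```

Request:
arm_command(deltas=[0,0,0,0,0,0,0,0,0,0,0,0,0,0,0,0,0,0,0,0,0,0,0,0], hand=0, grip_force=30)

```text
time: 7.62
ee_pos: [0.5122, 0.2556, 0.0722]
eef_rot: [0.452, 0.546, -0.544, -0.448]
ft_force: [0.2, -0.8, 2.6]
width: 0.0624
```

```bash
python3 - <<'E'
from h import *
s=st(); M0=R.from_quat(s['eef_rot']).as_matrix()
ax=np.array([-.5*np.cos(YAW),-.5*np.sin(YAW),.866]); Mo=np.array([.578,.0125,.133])
T=Mo+ax*(.07+.075)
print(T)
from scipy.spatial.transform import Slerp
sl=Slerp([0,1],R.from_matrix([M0,frame(YAW,30)])); p0=s['ee_pos'];W=[]
for i in range(1,3): W.append((p0+[0,0,.06*i],M0))
p1=p0+[0,0,.12]
for i in range(1,7):
    f=i/6; W.append((p1+(T-p1)*f,sl(f).as_matrix()))
plan(W,s)
E
```

```text
t 7.62 p [0.5122 0.2556 0.0722] f [ 0.1805 -0.8441  2.5943] w 0.0624 j [ 0.2162  0.5321 -0.9573  1.737   0.4843  1.123   0.8695]
[[-0.189, 0.006, -0.982], [0.982, -0.002, -0.189], [-0.003, -1.0, -0.006]]
[ 0.5068 -0.0013  0.2586]
-0.0002, -0.0600, -0.0004, 0.0, 0.0, 0.0,
-0.0004, -0.1200, -0.0007, 0.0, 0.0, 0.0,
-0.0423, -0.1310, 0.0082, -4.9, -0.0, -0.0,
-0.0842, -0.1420, 0.0171, -9.9, -0.0, -0.1,
-0.1261, -0.1530, 0.0260, -14.8, -0.0, -0.1,
-0.1680, -0.1640, 0.0349, -19.8, -0.0, -0.1,
-0.2099, -0.1750, 0.0438, -24.7, -0.0, -0.2,
-0.2518, -0.1860, 0.0527, -29.7, -0.0, -0.2,
```

Request:
arm_command(deltas=[0,-0.05,0,0,0,0,0,-0.11,0,0,0,0,-0.042,-0.131,0.008,-4.9,0,0,-0.084,-0.142,0.017,-9.9,0,0,-0.126,-0.153,0.026,-14.8,0,0,-0.168,-0.164,0.035,-19.8,0,0,-0.21,-0.175,0.044,-24.7,0,0,-0.252,-0.186,0.053,-29.7,0,-0.2])

```text
time: 8.62
ee_pos: [0.5061, -0.0035, 0.2592]
eef_rot: [0.552, 0.668, -0.385, -0.317]
ft_force: [1.0, -0.3, -2.0]
width: 0.0626
```

Request:
arm_command(deltas=[0,0,0,0,0,0])

```text
time: 8.75
ee_pos: [0.5053, -0.0054, 0.2581]
eef_rot: [0.553, 0.667, -0.384, -0.319]
ft_force: [-0.1, 1.5, -1.2]
width: 0.063
```

```bash
python3 - <<'E'
from h import *
s=st(); p=snap('wrist','w3.png'); S=snap('scene','s3.png')
i=S['image'][120:290,170:330]; cv2.imwrite('pics/s3c.png',cv2.cvtColor(cv2.resize(i,None,fx=3.5,fy=3.5,interpolation=cv2.INTER_CUBIC),cv2.COLOR_RGB2BGR))
E
```

```text
t 8.75 p [ 0.5053 -0.0054  0.2581] f [-0.134   1.5075 -1.2087] w 0.063 j [ 0.7978 -0.3571 -0.6456  2.1151 -0.4945  0.8558  2.126 ]
[[-0.184, 0.492, -0.851], [0.983, 0.092, -0.159], [-0.0, -0.866, -0.501]]
```

View pics/w3.png

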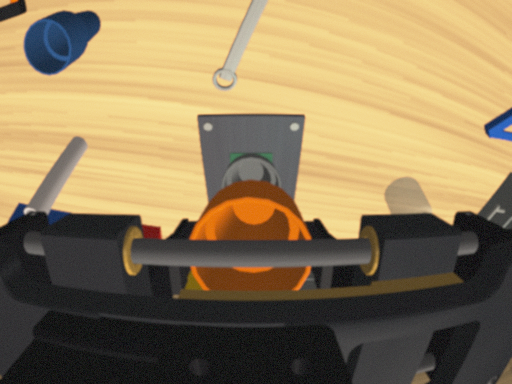

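View pics/s3c.png

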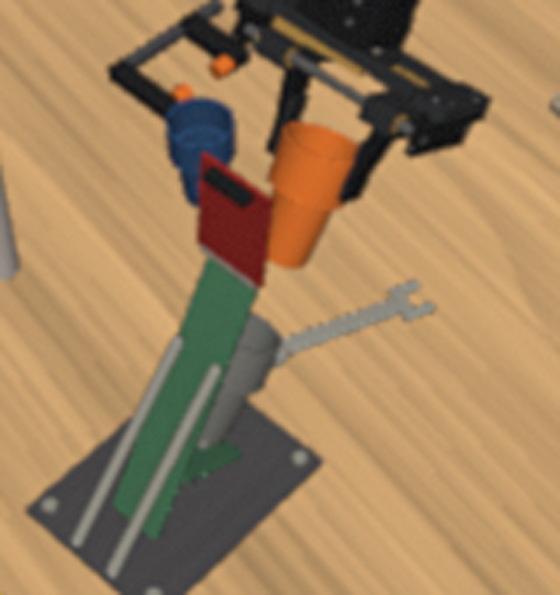

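```bash
cat >> h.py <<'E'
AX=np.array([-.5*np.cos(YAW),-.5*np.sin(YAW),.866]); MO=np.array([.578,.0125,.133])
def rel(s=None):
    s=s or r.read_state(); M=frame(YAW,30); d=s['ee_pos']-MO; print('t',round(s['time'],2),'tool-rel mouth x,h,z mm:',1000*(M[:,0]@d),1000*(AX@d),1000*(M[:,2]@d),' axial f',round(s['ft_force']@AX,2),'lat',s['ft_force']@M[:,0],s['ft_force']@M[:,2],'w',round(s['width'],4)); return s
E
python3 - <<'E'
from h import *
s=rel()
print(R.from_quat(s['eef_rot']).as_matrix().T@frame(YAW,30))
plan([(MO+AX*h,frame(YAW,30)) for h in (.12,.09,.07,.06,.05,.04,.03)],s)
E
```

```text
t 8.85 tool-rel mouth x,h,z mm: 0.21658751798363207 144.76795789415505 0.8883521727397342  axial f -1.36 lat 0.943433514930227 0.49555862342198204 w 0.0626
[[ 1.      0.0001 -0.0007]
 [-0.0001  1.      0.0012]
 [ 0.0007 -0.0012  1.    ]]
-0.0002, 0.0248, -0.0009, -0.1, -0.0, -0.0,
-0.0002, 0.0548, -0.0010, -0.1, -0.0, -0.0,
-0.0002, 0.0748, -0.0010, -0.1, -0.0, -0.0,
-0.0002, 0.0848, -0.0010, -0.1, -0.0, -0.0,
-0.0002, 0.0948, -0.0010, -0.1, -0.0, -0.0,
-0.0002, 0.1048, -0.0010, -0.1, -0.0, -0.0,
-0.0002, 0.1148, -0.0010, -0.1, -0.0, -0.0,
```

Baseline axial force about −1 N. Entering the cup.

Request:
arm_command(deltas=[0,0.025,-0.001,0,0,0,0,0.05,-0.001,0,0,0,0,0.07,-0.001,0,0,0,0,0.08,-0.001,0,0,0,0,0.09,-0.001,0,0,0,0,0.098,-0.001,0,0,0])

```text
time: 9.6
ee_pos: [0.5558, 0.0081, 0.1737]
eef_rot: [0.551, 0.668, -0.386, -0.318]
ft_force: [0.1, -0.9, -0.8]
width: 0.0628
```

```bash
python3 - <<'E'
from h import *
s=rel(); p=snap('wrist','w4.png'); S=snap('scene','s4.png')
i=S['image'][120:290,170:330]; cv2.imwrite('pics/s4c.png',cv2.cvtColor(cv2.resize(i,None,fx=3.5,fy=3.5,interpolation=cv2.INTER_CUBIC),cv2.COLOR_RGB2BGR))
E
```

```text
t 9.6 tool-rel mouth x,h,z mm: -0.07047488724231013 46.53242655282627 -0.7199665094207014  axial f -0.65 lat -0.8765904058230759 0.5104896999661146 w 0.0628
```

View pics/s4c.png

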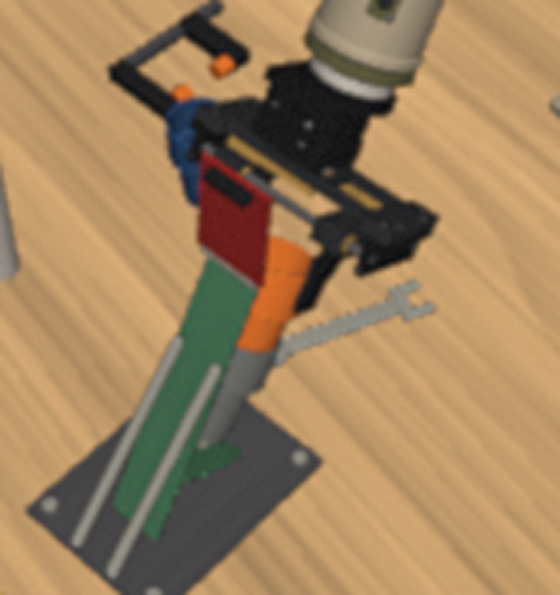

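View pics/w4.png

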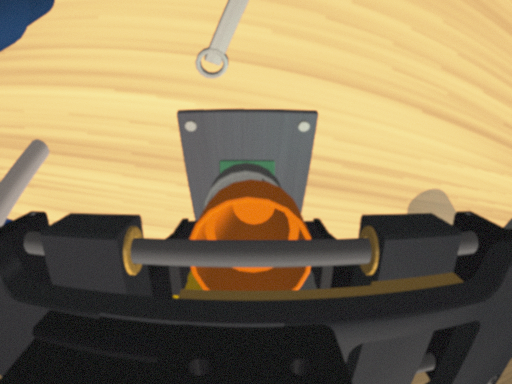

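Request:
arm_command(deltas=[0,0.008,0.001,0,0,0,0,0.016,0.001,0,0,0,0,0.022,0.001,0,0,0,0,0.026,0.001,0,0,0])

```text
time: 10.2
ee_pos: [0.5703, 0.0091, 0.1538]
eef_rot: [0.553, 0.668, -0.384, -0.316]
ft_force: [-17.9, -5.3, 37.7]
width: 0.0627
```

```bash
python3 -c "
from h import *
rel()"
```

```text
t 10.2 tool-rel mouth x,h,z mm: -1.8463675653012699 22.075905627238505 -3.2664879219707226  axial f 41.91 lat -1.8370831704314403 -2.754742666390484 w 0.0627
```

Request:
arm_command(deltas=[0,-0.003,0,0,0,0])

```text
time: 10.32
ee_pos: [0.5669, 0.0094, 0.1541]
eef_rot: [0.552, 0.668, -0.385, -0.318]
ft_force: [0.9, 0.5, -1.3]
width: 0.0627
```

```bash
python3 - <<'E'
from h import *
s=rel(); p=snap('wrist','w5.png'); S=snap('scene','s5.png')
i=S['image'][120:290,170:330]; cv2.imwrite('pics/s5c.png',cv2.cvtColor(cv2.resize(i,None,fx=3.5,fy=3.5,interpolation=cv2.INTER_CUBIC),cv2.COLOR_RGB2BGR))
E
```

```text
t 10.32 tool-rel mouth x,h,z mm: -0.8746773754785964 23.978924260084963 -0.5736556861217831  axial f -1.65 lat 0.29422053921117014 -0.16690138363931442 w 0.0627
```

View pics/s5c.png

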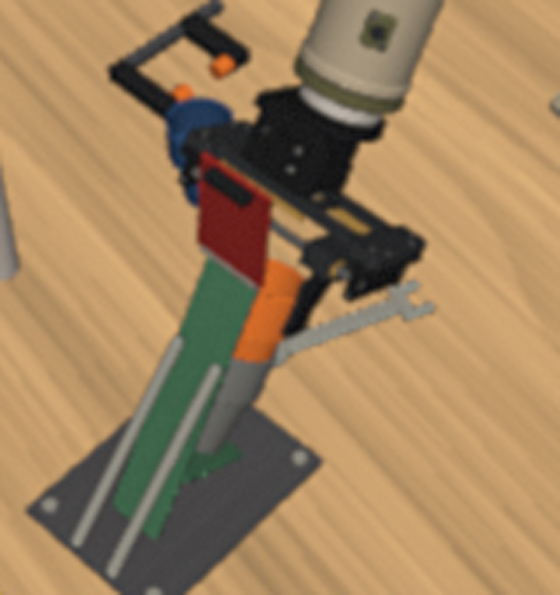

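View pics/w5.png

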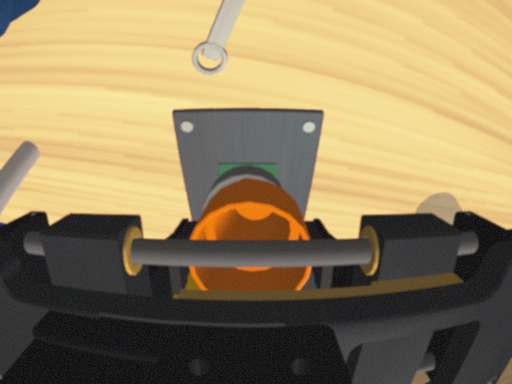

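```bash
python3 - <<'E'
import cv2,numpy as np
a=[cv2.resize(cv2.imread(f'pics/w{k}.png')[130:310,165:335],None,fx=2.3,fy=2.3,interpolation=cv2.INTER_CUBIC) for k in (4,5)]
cv2.imwrite('pics/cmp.png',np.hstack(a))
a=[cv2.resize(cv2.imread(f'pics/s{k}.png')[180:270,215:265],None,fx=5.3,fy=5.3,interpolation=cv2.INTER_CUBIC) for k in (3,4,5)]
cv2.imwrite('pics/cmps.png',np.hstack(a))
E
```

```text
(no output)
```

View pics/cmp.png

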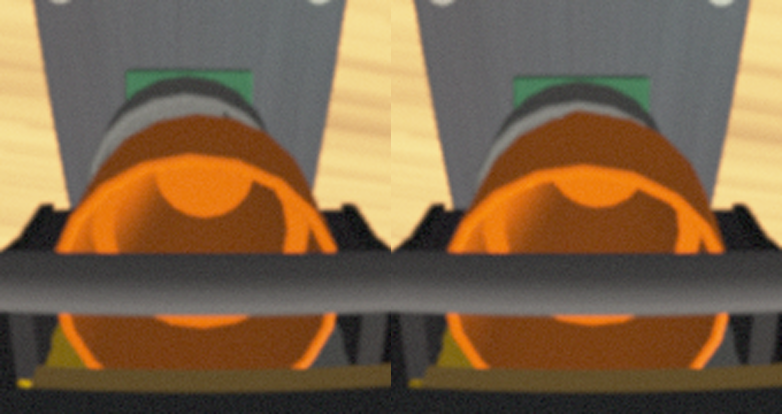

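View pics/cmps.png

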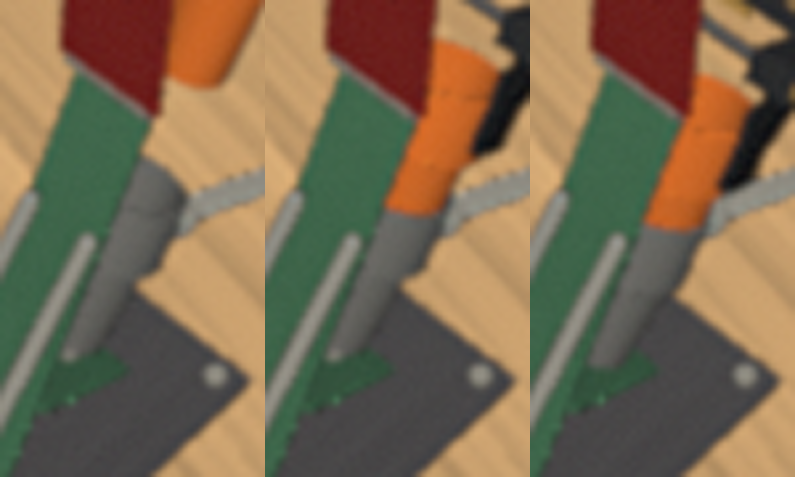

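```bash
cat > f2.py <<'E'
from fit import *
from scipy.optimize import least_squares
p=r.camera('wrist'); yaw=.192
M1=R.from_matrix([[-0.015, 0.451, -0.892], [1.0, 0.005, -0.014], [-0.002, -0.892, -0.451]]).as_quat()
pose=(np.array([0.5125,-0.0115,0.2699]),M1)
C=[(123.9,213.3),(109.4,314.4),(219.9,238.9),(210.6,319.3)]
X=[atz(p,c,.008,pose) for c in C]; print(np.array(X))
for a,b in [(0,1),(2,3)]: d=X[b]-X[a]; print('ey',np.linalg.norm(d),np.degrees(np.arctan2(-d[0],d[1])))
for a,b in [(0,2),(1,3)]: d=X[b]-X[a]; print('ex',np.linalg.norm(d),np.degrees(np.arctan2(d[1],d[0])))
print('mean',np.mean(X,0))
def rim(c,yaw):
    ax=np.array([-.5*np.cos(yaw),-.5*np.sin(yaw),.866]); return ring(c,ax,.032,72)
def res(x):
    q=proj(p,rim(x[:3],yaw),pose); e=[q[:,1].min()-(200+182/4.5),q[:,1].max()-(200+443/4.5),q[:,0].min()-(95+253/4.5),q[:,0].max()-(95+520/4.5)]
    return np.array(e)
o=least_squares(res,[.58,.006,.135],diff_step=1e-4); print(o.x,o.fun)
d=o.x-MO; print('in tool axes',frame().T@d*1000)
# w3
pose3=(np.array([.5053,-.0054,.2581]),R.from_matrix([[-0.184, 0.492, -0.851], [0.983, 0.092, -0.159], [-0.0, -0.866, -0.501]]).as_quat())
for nm,px,z in [('boltL',(126.5,208),.012),('boltR',(126.5,294),.012),('cornL',(115,198.5),.008),('cornR',(115,304.5),.008)]:
    q=atz(p,px,z,pose3); print(nm,q,'lat',frame()[:,0]@(q-MO)*1000)
E
python3 f2.py
```

```text
[[ 0.5758 -0.0649  0.008 ]
 [ 0.5495  0.0765  0.008 ]
 [ 0.7698 -0.0304  0.008 ]
 [ 0.7445  0.114   0.008 ]]
ey 0.1438154184965513 10.542427579277293
ey 0.14665332318194038 9.932434591218543
ex 0.19705647587959305 10.056316622661562
ex 0.19861405635085363 10.876411891283333
mean [0.6599 0.0238 0.008 ]
[0.5793 0.0087 0.1334] [-0.4955  0.4951  0.4939 -0.5077]
in tool axes [-3.9596 -0.02   -0.6775]
boltL [ 0.5891 -0.0505  0.012 ] lat -63.96857397727247
boltR [0.5672 0.0665 0.012 ] lat 55.03799829945983
cornL [ 0.575  -0.0656  0.008 ] lat -76.14465764205079
cornR [0.5484 0.0769 0.008 ] lat 68.85923492381754
```

```bash
sed -i 's/^YAW=.192/YAW=.185/; s/^\(AX=.*\)MO=.*/\1MO=np.array([.5793,.0087,.1334])/' h.py; cat > tilt.py <<'E'
from fit import *
import sys
def overlay(png,out,cands,p=None):
    p=p or r.camera('wrist'); im=cv2.imread(png)[130:310,165:335]; im=cv2.resize(im,None,fx=4,fy=4,interpolation=cv2.INTER_CUBIC)
    idp=(np.zeros(3),[0,0,0,1.])
    for (tilt,off,dz,col) in cands:
        # cup in tool frame: axis direction -y (out of mouth), pivot at grasp point y=-.019; tilt about x; off= rim dist above TCP
        t=np.radians(tilt); ax=R.from_rotvec([t,0,0]).apply([0,-1,0]); piv=np.array([0,-.019,dz])
        for h,rad in [(off-.019,.032),(off-.019,.029),(off-.019-.04,.032)]:
            q=proj(p,ring(piv+ax*h,ax,rad,120),idp)
            for v in q:
                a,b=int((v[1]-165+.5)*4),int((v[0]-130+.5)*4)
                if 0<=a<680 and 0<=b<720: cv2.circle(im,(a,b),1,col,-1)
    cv2.imwrite(out,cv2.resize(im,None,fx=.8,fy=.8,interpolation=cv2.INTER_AREA))
E
python3 - <<'E'
from tilt import *
overlay('pics/w4.png','pics/o4.png',[(0,.028,0,(255,0,0)),])
overlay('pics/w5.png','pics/o5.png',[(0,.028,0,(255,0,0)),(5,.028,0,(0,255,0)),(-5,.028,0,(255,255,0))])
a=np.hstack([cv2.imread('pics/o4.png'),cv2.imread('pics/o5.png')]);cv2.imwrite('pics/o45.png',cv2.resize(a,(800,int(a.shape[0]*800/a.shape[1]))))
E
```

```text
(no output)
```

View pics/o45.png

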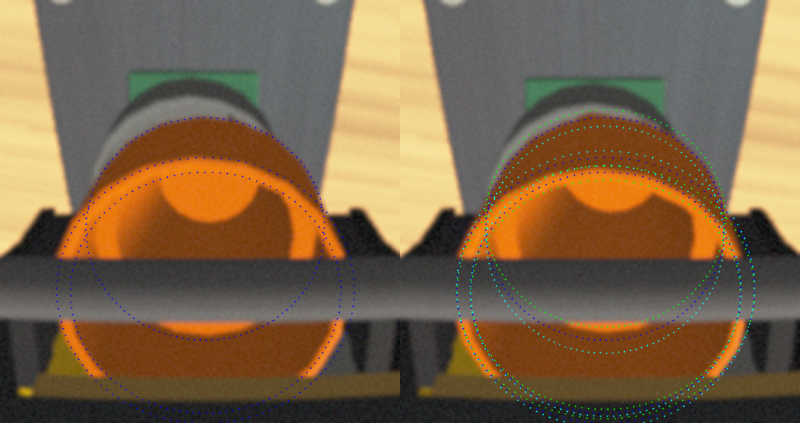

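```bash
cat >> h.py <<'E'
def gpose(h,tilt,dx=0,dz=0):
    F=frame(YAW,30);M=frame(YAW,tilt); return (MO+AX*(h+.019)+F[:,0]*dx+F[:,2]*dz+M[:,1]*.019,M)
E
python3 - <<'E'
from h import *
s=rel(); plan([gpose(.035,31.5,-.0),gpose(.045,33),gpose(.055,35),gpose(.055,35)],s)
E
```

```text
t 10.57 tool-rel mouth x,h,z mm: 3.182513028354898 23.83214960194131 0.78014166329342  axial f 1.29 lat -2.556099041532649 -1.8736747193261876 w 0.0628
-0.0032, -0.0112, -0.0013, -1.4, 0.3, 0.2,
-0.0031, -0.0212, -0.0018, -2.9, 0.3, 0.2,
-0.0031, -0.0312, -0.0024, -4.9, 0.3, 0.2,
-0.0031, -0.0312, -0.0024, -4.9, 0.3, 0.2,
```

Request:
arm_command(deltas=[0,-0.01,0,0,0,0,-0.001,-0.02,-0.001,0,0,0,-0.003,-0.031,-0.002,-2.5,0.3,0.2,-0.003,-0.031,-0.002,-4.9,0.3,0.2,-0.003,-0.031,-0.002,-4.9,0.3,0.2])

```text
time: 11.2
ee_pos: [0.5517, 0.0045, 0.1803]
eef_rot: [0.566, 0.682, -0.357, -0.296]
ft_force: [-0.0, -0.5, -1.2]
width: 0.0627
```

```bash
python3 - <<'E'
from tilt import *
s=rel(); p=snap('wrist','w6.png')
overlay('pics/w6.png','pics/o6.png',[(5,.028,0,(0,255,0))],p)
overlay('pics/w6.png','pics/o6b.png',[(3,.028,0,(255,0,0))],p)
a=np.hstack([cv2.imread('pics/o6.png'),cv2.imread('pics/o6b.png')]);cv2.imwrite('pics/o66.png',cv2.resize(a,(800,int(a.shape[0]*800/a.shape[1]))))
E
```

```text
t 11.2 tool-rel mouth x,h,z mm: 0.9093957338096742 54.603811498071984 0.6981371257033415  axial f -0.99 lat -0.49488220366016783 0.6815558104573188 w 0.0627
```

View pics/o66.png

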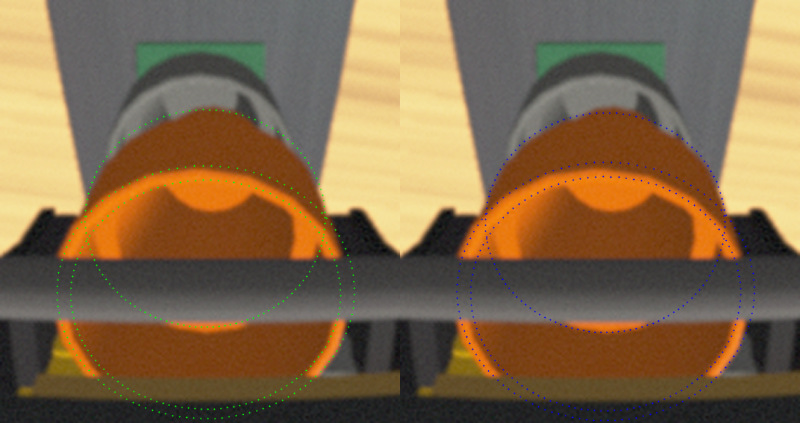

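```bash
python3 - <<'E'
from h import *
s=rel(); plan([gpose(h,35) for h in (.04,.03,.025,.02,.016)],s)
E
```

```text
t 11.25 tool-rel mouth x,h,z mm: 0.9596151063492017 54.6594744125963 0.1053001526052505  axial f -1.28 lat 0.7423305141555073 0.5215673865666486 w 0.0631
-0.0010, 0.0147, -0.0005, -0.2, 0.0, 0.0,
-0.0010, 0.0247, 0.0003, -0.2, 0.0, 0.0,
-0.0010, 0.0296, 0.0007, -0.2, 0.0, 0.0,
-0.0010, 0.0346, 0.0011, -0.2, 0.0, 0.0,
-0.0010, 0.0386, 0.0015, -0.2, 0.0, 0.0,
```

Request:
arm_command(deltas=[-0.001,0.01,0,0,0,0,-0.001,0.02,0,0,0,0,-0.001,0.028,0.001,0,0,0,-0.001,0.032,0.001,0,0,0])

```text
time: 11.75
ee_pos: [0.5703, 0.0067, 0.1534]
eef_rot: [0.566, 0.682, -0.356, -0.296]
ft_force: [-0.2, 0.3, -1.7]
width: 0.0624
```

```bash
python3 - <<'E'
from h import *
s=rel()
E
```

```text
t 11.75 tool-rel mouth x,h,z mm: -0.25877975140146936 21.974336259101996 -2.012376634713693  axial f -1.4 lat 0.3652164816318545 0.914470100319389 w 0.0624
```

Request:
arm_command(deltas=[0,0.003,0,0,0,0,0,0.006,0.001,0,0,0])

```text
time: 12.0
ee_pos: [0.573, 0.0067, 0.149]
eef_rot: [0.566, 0.682, -0.356, -0.295]
ft_force: [-1.2, -2.4, -0.2]
width: 0.0628
```

Request:
arm_command(deltas=[0,0.002,0,0,0,0,0,0.004,0,0,0,0])

```text
time: 12.25
ee_pos: [0.575, 0.0068, 0.1454]
eef_rot: [0.567, 0.682, -0.356, -0.296]
ft_force: [-3.7, -3.8, 0.5]
width: 0.0626
```

Request:
arm_command(deltas=[0,0.002,0,0,0,0,0,0.003,0,0,0,0])

```text
time: 12.5
ee_pos: [0.5766, 0.0069, 0.1428]
eef_rot: [0.567, 0.682, -0.356, -0.296]
ft_force: [-4.8, -4.5, 0.7]
width: 0.0627
```

```bash
python3 - <<'E'
from h import *
s=rel()
E
```

```text
t 12.5 tool-rel mouth x,h,z mm: -1.2373686092887892 9.674726695794966 -2.106032109800581  axial f 3.41 lat -3.5543560820127893 4.431523488314193 w 0.0627
```

Request:
arm_command(deltas=[-0.001,0.001,0.001,0,0,0,-0.0015,0.003,0.001,0,0,0])

```text
time: 12.75
ee_pos: [0.5779, 0.0064, 0.14]
eef_rot: [0.566, 0.682, -0.356, -0.296]
ft_force: [-2.4, -1.4, -0.2]
width: 0.0628
```

```bash
python3 - <<'E'
from h import *
s=rel()
E
```

```text
t 12.75 tool-rel mouth x,h,z mm: -1.9987590461039493 6.592727504147712 -1.7243325887454286  axial f 1.2 lat -0.9626196112447988 2.3944411918854556 w 0.0628
```

Request:
arm_command(deltas=[0,0.0015,0.0003,0,0,0,0,0.003,0.0005,0,0,0])

```text
time: 13.0
ee_pos: [0.5792, 0.0066, 0.1372]
eef_rot: [0.566, 0.682, -0.356, -0.296]
ft_force: [-2.0, -3.2, 0.3]
width: 0.0627
```

Request:
arm_command(deltas=[0,0.0015,0.0003,0,0,0,0,0.003,0.0005,0,0,0])

```text
time: 13.25
ee_pos: [0.5809, 0.0075, 0.1354]
eef_rot: [0.566, 0.682, -0.356, -0.295]
ft_force: [-24.6, -0.4, 25.6]
width: 0.0624
```

```bash
python3 - <<'E'
from tilt import *
s=rel(); p=snap('wrist','w7.png'); S=snap('scene','s7.png')
overlay('pics/w7.png','pics/o7.png',[(5,.028,0,(0,255,0))],p)
a=cv2.resize(cv2.imread('pics/o7.png'),(400,424)); b=cv2.resize(cv2.imread('pics/s7.png')[180:270,205:275],(330,424),interpolation=cv2.INTER_CUBIC)
cv2.imwrite('pics/c7.png',np.hstack([a,b]))
E
```

```text
t 13.25 tool-rel mouth x,h,z mm: -1.461286035349122 1.01436496219928 -2.1447324264140546  axial f 34.31 lat 4.131066034398756 8.159568293599763 w 0.0624
```

View pics/c7.png

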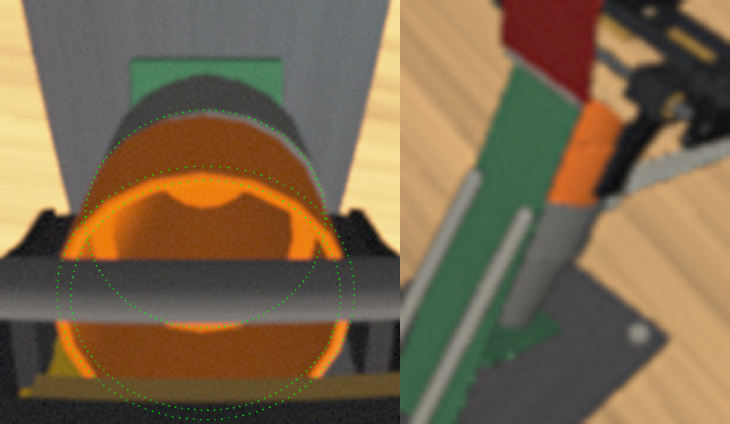

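Request:
arm_command(deltas=[0,-0.001,0.0005,0,0,0,0,-0.001,0.0005,0,0,0])

```text
time: 13.6
ee_pos: [0.5799, 0.0074, 0.1355]
eef_rot: [0.566, 0.683, -0.356, -0.295]
ft_force: [-1.3, 1.3, -0.8]
width: 0.0622
```

```bash
python3 - <<'E'
from h import *
s=rel()
E
```

```text
t 13.6 tool-rel mouth x,h,z mm: -1.4289678774260457 1.6290164685662396 -1.290394049755656  axial f -0.15 lat 1.5621466042248155 1.2677008570371355 w 0.0622
```

Request:
arm_command(deltas=[0,0.0004,0,0,0,0,0,0.0006,0,0,0,0,0,0.0006,0,0,0,0])

```text
time: 13.98
ee_pos: [0.5801, 0.0073, 0.1351]
eef_rot: [0.566, 0.682, -0.356, -0.295]
ft_force: [-10.3, 1.3, 10.3]
width: 0.0624
```

```bash
python3 - <<'E'
from h import *
s=rel()
E
```

```text
t 13.97 tool-rel mouth x,h,z mm: -1.5271724456204685 1.212109757046292 -1.334819079929155  axial f 13.85 lat 3.2033325787132294 3.3632158545576587 w 0.0624
```

Request:
arm_command(deltas=[0,-0.0005,0,0,0,0,0,-0.0005,0,0,0,0,0,-0.0005,0,0,0,0,0,-0.0005,0,0,0,0], hand=1)

```text
time: 14.48
ee_pos: [0.5797, 0.0066, 0.1351]
eef_rot: [0.566, 0.682, -0.356, -0.296]
ft_force: [-0.2, -0.1, 0.6]
width: 0.0861
```

```bash
python3 - <<'E'
from h import *
s=rel()
p0=s['ee_pos'];M=R.from_quat(s['eef_rot']).as_matrix()
plan([(p0+AX*.015,M),(p0+AX*.03,M),(p0+AX*.05,M),(p0+AX*.08,M),(p0+AX*.12,M),(p0+AX*.15,M),(p0+AX*.16,frame(YAW,30))],s)
E
```

```text
t 14.47 tool-rel mouth x,h,z mm: -2.0877466141913326 1.457958359371776 -0.8139153930386345  axial f 0.62 lat -0.021942543093504824 -0.06805842117249933 w 0.0861
0.0000, -0.0149, -0.0013, 0.0, 0.0, 0.0,
0.0000, -0.0299, -0.0026, 0.0, 0.0, 0.0,
0.0000, -0.0498, -0.0043, 0.0, 0.0, 0.0,
0.0000, -0.0797, -0.0068, 0.0, 0.0, 0.0,
0.0000, -0.1196, -0.0102, 0.0, 0.0, 0.0,
0.0000, -0.1494, -0.0128, 0.0, 0.0, 0.0,
0.0000, -0.1594, -0.0136, 4.9, -0.0, 0.0,
```

Request:
arm_command(deltas=[0,-0.01,-0.001,0,0,0,0,-0.025,-0.002,0,0,0,0,-0.05,-0.004,0,0,0,0,-0.08,-0.007,0,0,0,0,-0.12,-0.01,0,0,0,0,-0.149,-0.013,2,0,0,0,-0.149,-0.013,4.9,0,0,0,-0.149,-0.013,4.9,0,0])

```text
time: 15.48
ee_pos: [0.5069, -0.0069, 0.2654]
eef_rot: [0.553, 0.667, -0.385, -0.319]
ft_force: [-0.5, -0.2, -0.8]
width: 0.0868
```

```bash
python3 - <<'E'
from h import *
s=rel(); p=snap('wrist','w8.png'); S=snap('scene','s8.png')
print(R.from_quat(s['eef_rot']).as_quat(), s['ee_pos'],s['joint_vel'])
a=cv2.resize(cv2.imread('pics/w8.png')[90:290,140:340],(420,420),interpolation=cv2.INTER_CUBIC); b=cv2.resize(cv2.imread('pics/s8.png')[180:270,205:275],(330,420),interpolation=cv2.INTER_CUBIC)
cv2.imwrite('pics/c8.png',np.hstack([a,b]))
E
```

```text
t 15.47 tool-rel mouth x,h,z mm: -2.060180333011809 151.32754444749227 -1.8771466684349425  axial f -0.4 lat -0.13715929315823197 0.8084667447185515 w 0.0868
[ 0.5533  0.6665 -0.3846 -0.3188] [ 0.5069 -0.0069  0.2654] [-0.0089  0.0043  0.0134  0.0422 -0.0302 -0.0206  0.0287]
```

View pics/c8.png

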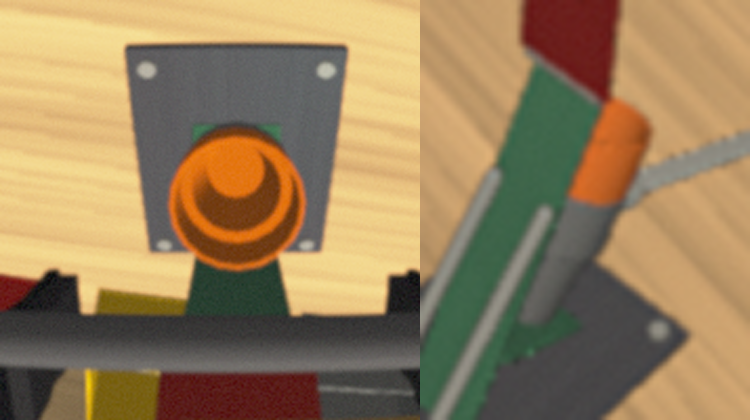

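```bash
python3 - <<'E'
from fit import *
from scipy.optimize import least_squares
p=r.camera('wrist'); pose=(np.array([0.5069,-0.0069,0.2654]),[0.5533,0.6665,-0.3846,-0.3188])
def res(x):
    q=proj(p,ring(x,AX,.032,72),pose); return np.array([q[:,1].min()-220.5,q[:,1].max()-285.7,q[:,0].min()-154.3,q[:,0].max()-219.0])+0.
o=least_squares(res,MO,diff_step=1e-4); print(o.x,o.fun); d=frame().T@(o.x-MO)*1000; print('tool axes (x, -h, z)',d)
# plan to blue
s=rel(); p0=s['ee_pos']
g=np.array([.4572,-.228,.17]); M=frame(-.25,0)
from scipy.spatial.transform import Slerp
sl=Slerp([0,1],R.from_matrix([R.from_quat(s['eef_rot']).as_matrix(),M])); W=[]
for i in range(1,9):
    f=i/8;W.append((p0+(g-p0)*np.array([1,1,0])*min(1,f*1.1)+np.array([0,0,(g-p0)[2]*f]),sl(f).as_matrix()))
plan(W,s)
print(s['joint_positions'])
E
```

```text
[0.5629 0.0052 0.1613] [-0.2867  0.2876  0.2877 -0.3018]
tool axes (x, -h, z) [ -0.3841 -32.5128   0.5811]
t 15.62 tool-rel mouth x,h,z mm: -1.959690578182059 150.5320409580348 -0.3924792829259477  axial f -0.38 lat -0.09042802354946904 1.0093961026906986 w 0.0869
-0.0286, 0.0041, 0.0164, 3.7, 3.0, 0.8,
-0.0573, 0.0081, 0.0328, 7.4, 6.1, 1.6,
-0.0859, 0.0122, 0.0492, 11.1, 9.1, 2.5,
-0.1146, 0.0162, 0.0657, 14.7, 12.2, 3.3,
-0.1432, 0.0203, 0.0821, 18.4, 15.2, 4.1,
-0.1719, 0.0244, 0.0985, 22.1, 18.3, 4.9,
-0.2005, 0.0284, 0.1149, 25.8, 21.3, 5.7,
-0.2083, 0.0369, 0.1236, 29.5, 24.3, 6.6,
[ 0.867  -0.3699 -0.6886  2.1009 -0.5271  0.8808  2.1568]
```

Request:
arm_command(deltas=[-0.029,0.004,0.016,3.7,3,0.8,-0.057,0.008,0.033,7.4,6.1,1.6,-0.086,0.012,0.049,11.1,9.1,2.5,-0.115,0.016,0.066,14.7,12.2,3.3,-0.143,0.02,0.082,18.4,15.2,4.1,-0.172,0.024,0.098,22.1,18.3,4.9,-0.2,0.028,0.115,25.8,21.3,5.7,-0.208,0.037,0.124,29.5,24.3,6.6])

```text
time: 16.62
ee_pos: [0.456, -0.2297, 0.1692]
eef_rot: [-0.559, -0.432, 0.434, 0.56]
ft_force: [-0.1, -0.4, 0.7]
width: 0.087
```

Request:
arm_command(deltas=[0,0,0,0,0,0,0,0,0,0,0,0])

```text
time: 16.88
ee_pos: [0.4573, -0.2269, 0.1706]
eef_rot: [0.558, 0.435, -0.434, -0.557]
ft_force: [0.1, 0.4, -0.1]
width: 0.0868
```

```bash
python3 - <<'E'
from fit import *
s=st(); pose=(s['ee_pos'],s['eef_rot'])
p=snap('wrist','w9.png')
m=colmask(p,'blue',(200,250),150); ys,xs=np.where(m);print(m.sum(),ys.min(),ys.max(),xs.min(),xs.max()); x,f=fitcup([p],[m],(.457,-.228),[pose]); print(x,f)
M=frame(-.25,0)
plan([(np.array([x[0],x[1],z]),M) for z in (.14,.07)],s)
E
```

```text
t 16.88 p [ 0.4573 -0.2269  0.1706] f [ 0.0857  0.4387 -0.0881] w 0.0868 j [ 1.0462  0.1852 -0.7383  1.7985  0.1331  1.2071  1.5925]
[[0.245, 0.001, -0.97], [0.97, -0.001, 0.245], [-0.0, -1.0, -0.001]]
4513 160 237 215 289
[ 0.4576 -0.2266] 0.07402805238962173
0.0004, 0.0306, -0.0002, 0.1, 0.2, -0.0,
0.0004, 0.1006, -0.0001, 0.1, 0.2, -0.0,
```

View pics/w9.png

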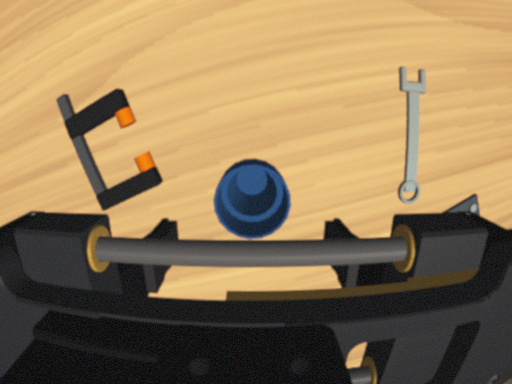

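Blue cup centred at about (198,252), directly under the fingers.

Request:
arm_command(deltas=[0,0.03,0,0,0.2,0,0,0.06,0,0,0.2,0,0,0.085,0,0,0.2,0,0,0.1,0,0,0.2,0,0,0.1,0,0,0.2,0])

```text
time: 17.55
ee_pos: [0.4568, -0.2277, 0.0705]
eef_rot: [0.559, 0.433, -0.433, -0.559]
ft_force: [-0.7, 0.0, -0.3]
width: 0.0869
```

Request:
arm_command(deltas=[0,0,0,0,0,0,0,0,0,0,0,0,0,0,0,0,0,0,0,0,0,0,0,0], hand=0, grip_force=35)

```text
time: 18.05
ee_pos: [0.4576, -0.228, 0.0712]
eef_rot: [0.56, 0.433, -0.433, -0.558]
ft_force: [0.1, 0.4, 3.9]
width: 0.064
```

```bash
sed -i 's/MO=np.array(.*/MO=np.array([.5629,.0052,.1613])/' h.py; python3 - <<'E'
from h import *
s=st(); M0=R.from_quat(s['eef_rot']).as_matrix()
T,M=gpose(.14,30,-.001); print(T)
from scipy.spatial.transform import Slerp
sl=Slerp([0,1],R.from_matrix([M0,M])); p0=s['ee_pos'];W=[]
for i in range(1,3): W.append((p0+[0,0,.06*i],M0))
p1=p0+[0,0,.12]
for i in range(1,7):
    f=i/6; W.append((p1+(T-p1)*f,sl(f).as_matrix()))
plan(W,s)
E
```

```text
t 18.05 p [ 0.4576 -0.228   0.0712] f [0.1107 0.4399 3.917 ] w 0.064 j [ 1.0026  0.3095 -0.7118  1.8998  0.238   1.0156  1.5058]
[[0.25, 0.001, -0.968], [0.968, -0.002, 0.25], [-0.001, -1.0, -0.001]]
[ 0.4943 -0.0087  0.2825]
-0.0001, -0.0600, -0.0001, 0.0, 0.0, 0.0,
-0.0002, -0.1200, -0.0002, 0.0, 0.0, 0.0,
0.0367, -0.1353, 0.0030, -4.9, -4.1, -1.1,
0.0736, -0.1506, 0.0063, -9.8, -8.2, -2.2,
0.1105, -0.1659, 0.0095, -14.7, -12.2, -3.3,
0.1474, -0.1812, 0.0127, -19.6, -16.3, -4.4,
0.1843, -0.1964, 0.0159, -24.5, -20.4, -5.6,
0.2212, -0.2117, 0.0191, -29.5, -24.5, -6.7,
```

Request:
arm_command(deltas=[0,-0.05,0,0,0,0,0,-0.11,0,0,0,0,0.037,-0.135,0.003,-4.9,-4.1,-1.1,0.074,-0.151,0.006,-9.8,-8.2,-2.2,0.11,-0.166,0.009,-14.7,-12.2,-3.3,0.147,-0.181,0.013,-19.6,-16.3,-4.4,0.184,-0.196,0.016,-24.5,-20.4,-5.6,0.221,-0.212,0.019,-29.5,-24.5,-6.7])

```text
time: 19.05
ee_pos: [0.494, -0.0078, 0.2829]
eef_rot: [0.553, 0.667, -0.384, -0.318]
ft_force: [-0.1, 0.8, -1.0]
width: 0.0641
```

Request:
arm_command(deltas=[0,0,0,0,0,0,0,0,0,0,0,0])

```text
time: 19.3
ee_pos: [0.4938, -0.0093, 0.282]
eef_rot: [0.553, 0.666, -0.385, -0.32]
ft_force: [0.1, -0.0, -0.3]
width: 0.0639
```

```bash
python3 - <<'E'
from tilt import *
s=rel(); p=snap('wrist','w10.png')
overlay('pics/w10.png','pics/o10.png',[(0,.029,0,(0,255,0))],p)
plan([gpose(h,30,-.001) for h in (.11,.09,.075,.06,.05,.04,.03)],s)
E
```

```text
t 19.3 tool-rel mouth x,h,z mm: -1.5787415985413944 139.86659710386294 0.7673639032877017  axial f -0.3 lat -0.04121066130762433 0.060338980879394724 w 0.0639
0.0006, 0.0299, -0.0008, -0.1, -0.0, 0.0,
0.0006, 0.0499, -0.0008, -0.1, -0.0, 0.0,
0.0006, 0.0649, -0.0008, -0.1, -0.0, 0.0,
0.0005, 0.0799, -0.0009, -0.1, -0.0, 0.0,
0.0005, 0.0899, -0.0009, -0.1, -0.0, 0.0,
0.0005, 0.0999, -0.0009, -0.1, -0.0, 0.0,
0.0005, 0.1099, -0.0009, -0.1, -0.0, 0.0,
```

View pics/o10.png

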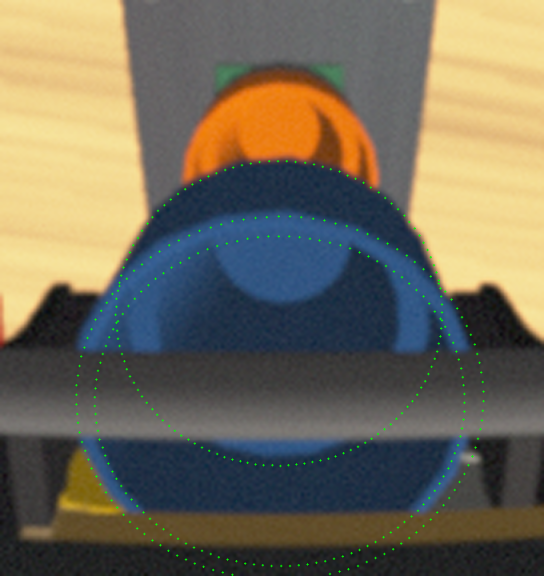

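Request:
arm_command(deltas=[0,0.03,-0.001,0,0,0,0,0.05,-0.001,0,0,0,0,0.065,-0.001,0,0,0,0,0.08,-0.001,0,0,0,0,0.092,-0.001,0,0,0,0,0.1,-0.001,0,0,0,0,0.105,-0.001,0,0,0])

```text
time: 20.23
ee_pos: [0.5467, 0.0008, 0.1916]
eef_rot: [0.553, 0.667, -0.384, -0.32]
ft_force: [-0.1, -0.4, -0.6]
width: 0.064
```

```bash
python3 - <<'E'
from tilt import *
s=rel(); p=snap('wrist','w11.png')
overlay('pics/w11.png','pics/o11.png',[(0,.029,0,(0,255,0))],p)
E
```

```text
t 20.23 tool-rel mouth x,h,z mm: -1.3393167478249397 34.58718432816014 -0.6447983129022182  axial f -0.42 lat -0.41412843718439335 0.4824645004049809 w 0.064
```

View pics/o11.png

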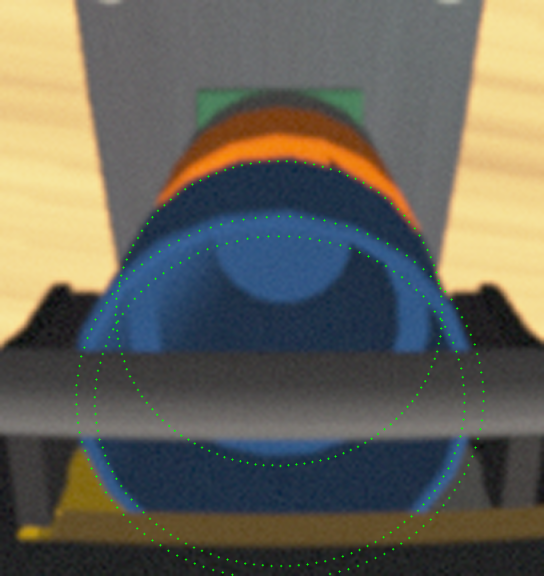

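Request:
arm_command(deltas=[0.0005,0.005,0.0005,0,0,0,0.0005,0.01,0.0005,0,0,0])

```text
time: 20.52
ee_pos: [0.5511, 0.0023, 0.183]
eef_rot: [0.553, 0.667, -0.385, -0.319]
ft_force: [-0.4, 0.1, -0.6]
width: 0.0639
```

Request:
arm_command(deltas=[0,0.003,0,0,0,0,0,0.006,0,0,0,0])

```text
time: 20.78
ee_pos: [0.554, 0.0029, 0.1777]
eef_rot: [0.553, 0.667, -0.384, -0.32]
ft_force: [-0.7, -0.3, -0.7]
width: 0.0639
```

```bash
python3 -c "
from h import *
rel()"
```

```text
t 20.77 tool-rel mouth x,h,z mm: -0.6738036914494729 18.822180111566734 -0.2800048039946646  axial f -0.19 lat -0.1441843767078127 1.0112730638041914 w 0.0639
```

Free so far; contact is expected near h = 11. Going in smaller steps.

Request:
arm_command(deltas=[0,0.002,0,0,0,0,0,0.004,0,0,0,0])

```text
time: 21.02
ee_pos: [0.556, 0.0032, 0.1743]
eef_rot: [0.553, 0.667, -0.384, -0.32]
ft_force: [-1.3, -0.4, -0.6]
width: 0.0643
```

Request:
arm_command(deltas=[0,0.001,0,0,0,0,0,0.002,0,0,0,0])

```text
time: 21.28
ee_pos: [0.5569, 0.0034, 0.1727]
eef_rot: [0.553, 0.667, -0.384, -0.319]
ft_force: [0.8, -0.4, -0.2]
width: 0.0642
```

```bash
python3 -c "
from h import *
rel()"
```

```text
t 21.27 tool-rel mouth x,h,z mm: -0.6796124770586884 12.961151477784128 -0.3425792146970171  axial f -0.47 lat -0.5084964169871101 -0.5116458182879735 w 0.0642
```

Request:
arm_command(deltas=[0,0.0005,0,0,0,0,0,0.001,0,0,0,0])

```text
time: 21.52
ee_pos: [0.5574, 0.0034, 0.1718]
eef_rot: [0.553, 0.667, -0.384, -0.32]
ft_force: [0.4, -1.4, 0.5]
width: 0.0643
```

Request:
arm_command(deltas=[0,0.0005,0,0,0,0,0,0.001,0,0,0,0])

```text
time: 21.78
ee_pos: [0.5579, 0.0035, 0.171]
eef_rot: [0.553, 0.667, -0.384, -0.32]
ft_force: [0.2, -0.4, 0.3]
width: 0.0643
```

```bash
python3 -c "
from h import *
rel()"
```

```text
t 21.77 tool-rel mouth x,h,z mm: -0.7621051183434012 10.995707833883904 -0.344834793534741  axial f 0.2 lat -0.4248011113508075 -0.27452286447434593 w 0.0643
```

Request:
arm_command(deltas=[0,0.0005,0,0,0,0,0,0.001,0,0,0,0])

```text
time: 22.02
ee_pos: [0.5586, 0.0033, 0.1705]
eef_rot: [0.553, 0.666, -0.384, -0.319]
ft_force: [-10.4, -2.2, 12.2]
width: 0.0638
```

Request:
arm_command(deltas=[0,0.0005,0,0,0,0,0,0.0008,0,0,0,0])

```text
time: 22.28
ee_pos: [0.5591, 0.0031, 0.1704]
eef_rot: [0.553, 0.666, -0.385, -0.319]
ft_force: [-19.7, -2.1, 23.1]
width: 0.0645
```

```bash
python3 -c "
from h import *
rel()"
```

```text
t 22.27 tool-rel mouth x,h,z mm: -1.3714054113281655 9.922324702577441 -0.940481634153239  axial f 29.88 lat 1.5542427801418373 5.5061959127140305 w 0.0645
```

Request:
arm_command(deltas=[0,-0.0008,0,0,0,0,0,-0.0008,0,0,0,0])

```text
time: 22.52
ee_pos: [0.5585, 0.0033, 0.1706]
eef_rot: [0.553, 0.666, -0.384, -0.319]
ft_force: [-7.6, -2.0, 9.8]
width: 0.0643
```

```bash
python3 - <<'E'
from tilt import *
s=rel(); p=snap('wrist','w12.png')
overlay('pics/w12.png','pics/o12.png',[(0,.029,0,(0,255,0))],p)
S=snap('scene','s12.png')
a=cv2.resize(cv2.imread('pics/o12.png'),(400,424)); b=cv2.resize(cv2.imread('pics/s12.png')[180:270,205:275],(330,424),interpolation=cv2.INTER_CUBIC)
cv2.imwrite('pics/c12.png',np.hstack([a,b]))
E
```

```text
t 22.52 tool-rel mouth x,h,z mm: -1.0995199696245 10.376573996949118 -0.6175128861088249  axial f 12.46 lat -0.5498798292056151 1.894267499171911 w 0.0643
```

View pics/c12.png

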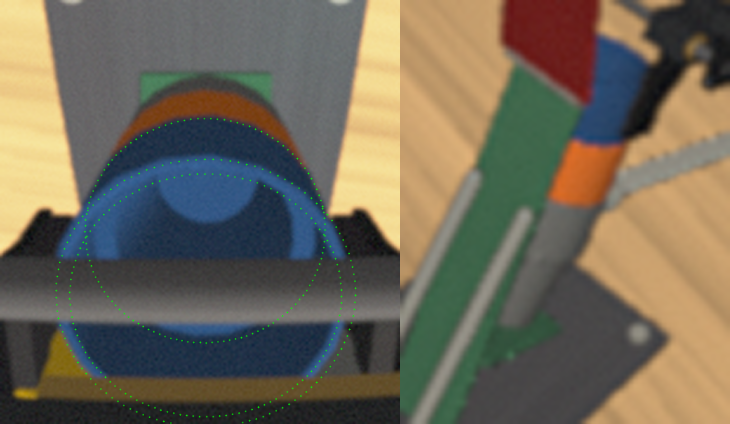

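Nested and dead on the stop. Release and retreat.

Request:
arm_command(deltas=[0,-0.0005,0,0,0,0,0,-0.0005,0,0,0,0,0,-0.0005,0,0,0,0,0,-0.0005,0,0,0,0], hand=1)

```text
time: 23.12
ee_pos: [0.558, 0.0038, 0.1704]
eef_rot: [0.553, 0.667, -0.384, -0.32]
ft_force: [-0.6, 0.3, 0.5]
width: 0.0858
```

Request:
arm_command(deltas=[0,-0.01,0,0,0,0,0,-0.025,0,0,0,0,0,-0.05,0,0,0,0,0,-0.08,0,0,0,0,0,-0.11,0,0,0,0,0,-0.135,0,0,0,0,0,-0.135,0,0,0,0])

```text
time: 24.0
ee_pos: [0.4921, -0.0091, 0.2889]
eef_rot: [0.554, 0.667, -0.384, -0.318]
ft_force: [-0.3, -0.2, -0.4]
width: 0.087
```

```bash
python3 - <<'E'
from h import *
s=rel(); p=snap('wrist','w13.png'); S=snap('scene','s13.png')
print(s['eef_rot'],s['ee_pos'],s['joint_positions'])
a=cv2.imread('pics/w13.png');a=cv2.resize(a,(533,400)); b=cv2.resize(cv2.imread('pics/s13.png')[160:250,215:275],(267,400),interpolation=cv2.INTER_CUBIC)
cv2.imwrite('pics/c13.png',np.hstack([a,b]))
E
```

```text
t 24.0 tool-rel mouth x,h,z mm: -1.069046607750761 146.6684726759747 -1.2542631702935347  axial f -0.19 lat -0.12474318853024217 0.4642509738714744 w 0.087
[ 0.5539  0.6666 -0.3842 -0.3184] [ 0.4921 -0.0091  0.2889] [ 0.9405 -0.4434 -0.6939  2.0839 -0.5907  0.9711  2.215 ]
```

View pics/c13.png

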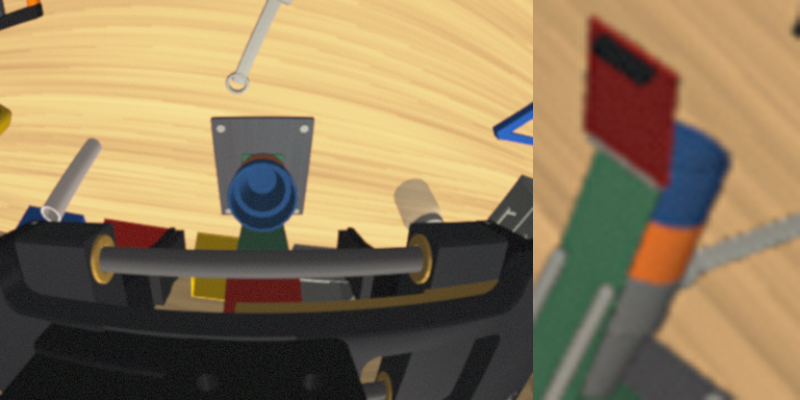

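```bash
cat > lid.py <<'E'
from h import *
SX=np.array([.866*np.cos(YAW),.866*np.sin(YAW),.5]); H=MO+AX*.0465+SX*.056
EX=np.array([np.cos(YAW),np.sin(YAW),0]);UP=np.array([0,0,1.])
def lidpts(th):
    a=np.radians(30); f=np.array([-np.cos(a),-np.sin(a)]); z=np.array([-np.sin(a),np.cos(a)])
    return f*np.cos(th)+z*np.sin(th), -f*np.sin(th)+z*np.cos(th)   # e, n (2D rack x,z)
def tip(th,tilt,rt,half=.0095):
    """2D tip centre so finger rectangle just touches lid outer side"""
    e,n=lidpts(th); t=np.radians(tilt); y=np.array([np.sin(t),-np.cos(t)]); z=np.array([-np.cos(t),-np.sin(t)])
    pts=np.array([z*w-y*v for w in np.linspace(-half,half,9) for v in np.linspace(0,.07,36)])
    pe,pn=pts@e,pts@n
    for d in np.arange(-.03,.12,.0005):
        r_=rt+pe; o=d+pn
        if not (((r_<.092)&(o<.0025))|((r_>.081)&(r_<.093)&(o<.0145))).any(): return e*rt+n*d
def world(c): return H+EX*c[0]+UP*c[1]
E
python3 - <<'E'
from lid import *
print('H',H)
for th,ti in [(2.1,0),(1.9,0),(1.6,2),(1.3,6),(1,12),(.7,18),(.4,24),(.2,27),(0,30)]:
    c=tip(th,ti,.06); print(th,ti,c,world(c))
s=rel(); p0=s['ee_pos']
F0=frame(YAW,0)
h=lambda X,Z:H+EX*X+UP*Z
plan([(p0+AX*.03+UP*.03,frame(YAW,22)),(h(-.07,.15),frame(YAW,12)),(h(-.03,.16),frame(YAW,4)),(h(.02,.16),F0),(h(.07,.16),F0),(h(.07,.16),F0)],s)
E
```

```text
H [0.5877 0.0098 0.2296]
2.1 0 [0.0248 0.0599] [0.6121 0.0144 0.2894]
1.9 0 [0.008  0.0627] [0.5956 0.0113 0.2923]
1.6 2 [-0.0157  0.0597] [0.5723 0.007  0.2893]
1.3 6 [-0.0358  0.0492] [0.5525 0.0033 0.2787]
1 12 [-0.0492  0.0355] [0.5394 0.0008 0.2651]
0.7 18 [-0.0578  0.0174] [ 0.5309 -0.0008  0.247 ]
0.4 24 [-0.0602 -0.0019] [ 0.5285 -0.0012  0.2276]
0.2 27 [-0.0582 -0.0153] [ 0.5305 -0.0009  0.2143]
0 30 [-0.0532 -0.0278] [0.5354 0.0001 0.2017]
t 24.1 tool-rel mouth x,h,z mm: -0.6327827844116073 144.97648320279455 -0.012068998033576417  axial f -0.1 lat -0.43916541054710506 -0.6016482898578472 w 0.0873
0.0000, -0.0560, -0.0150, 8.0, 0.0, 0.0,
0.0007, -0.0664, -0.0704, 18.0, 0.0, 0.0,
0.0007, -0.0551, -0.1100, 26.0, 0.0, 0.0,
0.0007, -0.0301, -0.1533, 30.0, 0.0, 0.0,
0.0006, -0.0051, -0.1966, 30.0, 0.0, 0.0,
0.0006, -0.0051, -0.1966, 30.0, 0.0, 0.0,
```

Request:
arm_command(deltas=[0,-0.056,-0.015,8,0,0,0,-0.075,-0.05,16,0,0,0.0007,-0.075,-0.07,24,0,0], hand=0)

```text
time: 24.48
ee_pos: [0.5103, -0.0032, 0.3842]
eef_rot: [0.479, 0.579, -0.508, -0.421]
ft_force: [0.4, 1.7, -2.9]
width: 0.0652
```

```bash
python3 - <<'E'
from lid import *
s=st(); F0=frame(YAW,0); print(frame(YAW,0).T@(s['ee_pos']-H))
h=lambda X,Z:H+EX*X+UP*Z
plan([(h(-.06,.165),F0),(h(-.02,.165),F0),(h(.025,.165),F0),(h(.07,.165),F0),(h(.07,.165),F0)],s)
E
```

```text
t 24.48 p [ 0.5103 -0.0032  0.3842] f [ 0.3899  1.7116 -2.9288] w 0.0652 j [ 1.0818 -0.0229 -1.1073  1.5279 -0.0423  1.496   1.7334]
[[-0.188, 0.127, -0.974], [0.982, 0.025, -0.186], [0.001, -0.992, -0.129]]
[ 0.0014 -0.1547  0.0785]
-0.0015, -0.0079, -0.0196, 7.4, 0.2, 0.1,
-0.0016, -0.0027, -0.0593, 7.4, 0.2, 0.1,
-0.0018, 0.0031, -0.1039, 7.4, 0.2, 0.1,
-0.0020, 0.0089, -0.1485, 7.4, 0.2, 0.1,
-0.0020, 0.0089, -0.1485, 7.4, 0.2, 0.1,
```

Request:
arm_command(deltas=[-0.0015,-0.008,-0.02,7.4,0.2,0,-0.0015,-0.003,-0.06,7.4,0.2,0,-0.002,0.003,-0.104,7.4,0.2,0,-0.002,0.009,-0.148,7.4,0.2,0,-0.002,0.009,-0.148,7.4,0.2,0,-0.002,0.009,-0.148,7.4,0.2,0])

```text
time: 25.22
ee_pos: [0.6542, 0.0238, 0.3909]
eef_rot: [0.449, 0.545, -0.544, -0.452]
ft_force: [-0.0, -0.1, 0.7]
width: 0.0051
```

```bash
python3 - <<'E'
from lid import *
s=st(); F0=frame(YAW,0); print(F0.T@(s['ee_pos']-H))
p=snap('wrist','w14.png'); S=snap('scene','s14.png')
a=cv2.imread('pics/w14.png');a=cv2.resize(a,(533,400)); b=cv2.resize(cv2.imread('pics/s14.png')[120:250,195:281],(267,400),interpolation=cv2.INTER_CUBIC)
cv2.imwrite('pics/c14.png',np.hstack([a,b]))
h=lambda X,Z:H+EX*X+UP*Z
plan([(h(.07,.13),F0),(h(.07,.09),F0),(h(.07,.06),F0),(h(.06,.06),F0)],s)
E
```

```text
t 25.23 p [0.6542 0.0238 0.3909] f [-0.0413 -0.1305  0.6765] w 0.0051 j [ 0.5002  0.5751 -1.0953  1.      0.517   1.8181  1.3772]
[[-0.187, -0.003, -0.982], [0.982, 0.004, -0.187], [0.005, -1.0, 0.002]]
[ 0.0015 -0.1613 -0.0679]
-0.0016, 0.0313, -0.0021, -0.1, 0.2, 0.3,
-0.0018, 0.0713, -0.0022, -0.1, 0.2, 0.3,
-0.0019, 0.1013, -0.0023, -0.1, 0.2, 0.3,
-0.0019, 0.1013, 0.0077, -0.1, 0.2, 0.3,
```

View pics/c14.png

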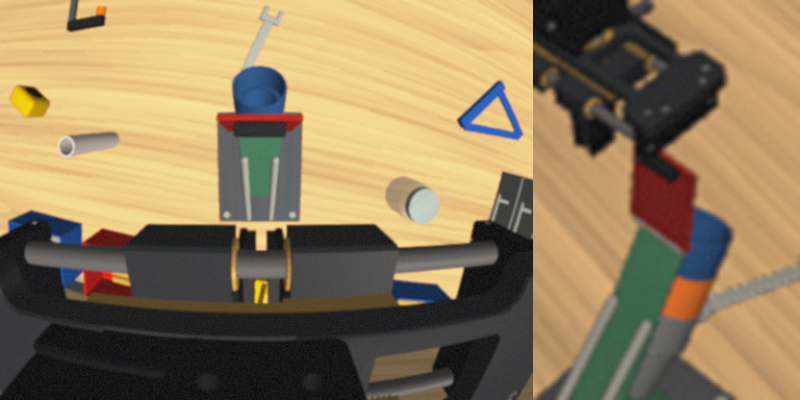

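Request:
arm_command(deltas=[-0.002,0.03,-0.002,0,0.2,0.3,-0.002,0.07,-0.002,0,0.2,0.3,-0.002,0.1,-0.002,0,0.2,0.3,-0.002,0.1,0.007,0,0.2,0.3,-0.002,0.1,0.017,0,0.2,0.3,-0.002,0.1,0.025,0,0.2,0.3])

```text
time: 26.08
ee_pos: [0.6296, 0.0167, 0.2936]
eef_rot: [-0.453, -0.543, 0.544, 0.451]
ft_force: [-0.5, 0.0, 0.2]
width: 0.0004
```

```bash
python3 - <<'E'
from lid import *
s=st(); F0=frame(YAW,0); print(F0.T@(s['ee_pos']-H))
p=snap('wrist','w15.png'); S=snap('scene','s15.png')
a=cv2.imread('pics/w15.png');a=cv2.resize(a,(533,400)); b=cv2.resize(cv2.imread('pics/s15.png')[120:250,195:281],(267,400),interpolation=cv2.INTER_CUBIC)
cv2.imwrite('pics/c15.png',np.hstack([a,b]))
h=lambda X,Z:H+EX*X+UP*Z
W=[(h(.03,.06),F0)]
for th,ti in [(2.1,0),(1.9,0),(1.7,1),(1.5,3),(1.3,6),(1.1,10),(.9,14)]: W.append((world(tip(th,ti,.06)),frame(YAW,ti)))
plan(W,s)
E
```

```text
t 26.07 p [0.6296 0.0167 0.2936] f [-0.4795  0.0257  0.1825] w 0.0004 j [ 0.6458  0.5362 -1.1245  1.2909  0.4825  1.5958  1.3505]
[[-0.182, 0.002, -0.983], [0.983, -0.003, -0.182], [-0.003, -1.0, -0.001]]
[-0.0009 -0.0641 -0.0424]
0.0009, 0.0040, 0.0124, 0.1, -0.1, -0.2,
0.0009, 0.0042, 0.0176, 0.1, -0.1, -0.2,
0.0009, 0.0013, 0.0344, 0.1, -0.1, -0.2,
0.0008, 0.0025, 0.0507, -0.9, -0.1, -0.2,
0.0008, 0.0073, 0.0657, -2.9, -0.1, -0.2,
0.0008, 0.0148, 0.0782, -5.9, -0.1, -0.2,
0.0008, 0.0237, 0.0878, -9.9, -0.1, -0.2,
0.0009, 0.0340, 0.0951, -13.9, -0.1, -0.2,
```

View pics/c15.png

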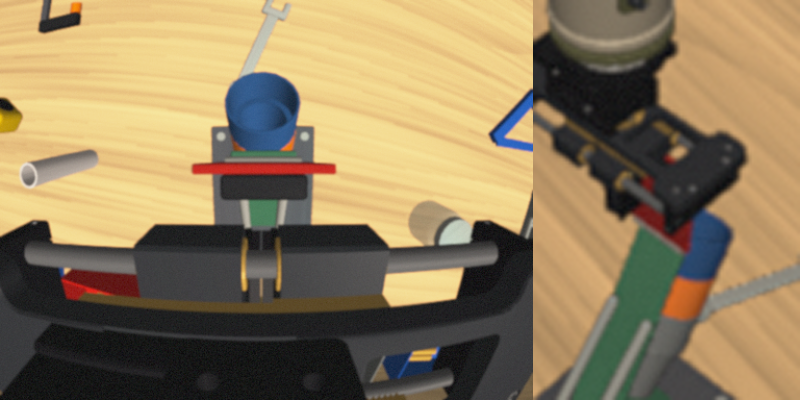

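Request:
arm_command(deltas=[0.001,0.004,0.012,0,0,0,0.001,0.004,0.018,0,0,0,0.001,0.002,0.026,0,0,0,0.001,0.002,0.035,0,0,0,0.001,0.002,0.043,0,0,0,0.001,0.003,0.051,-0.9,0,0])

```text
time: 26.92
ee_pos: [0.5794, 0.0085, 0.2888]
eef_rot: [0.456, 0.547, -0.54, -0.448]
ft_force: [0.6, 0.2, -1.4]
width: 0.0002
```

```bash
python3 - <<'E'
from lid import *
s=st(); F0=frame(YAW,0); print(F0.T@(s['ee_pos']-H))
p=snap('wrist','w16.png'); S=snap('scene','s16.png')
a=cv2.imread('pics/w16.png');a=cv2.resize(a,(533,400)); b=cv2.resize(cv2.imread('pics/s16.png')[120:250,195:281],(267,400),interpolation=cv2.INTER_CUBIC)
cv2.imwrite('pics/c16.png',np.hstack([a,b]))
W=[]
for th,ti in [(1.6,2),(1.45,4),(1.3,6),(1.15,9),(1.,12),(.85,15),(.7,18),(.55,21)]: W.append((world(tip(th,ti,.06)),frame(YAW,ti)))
plan(W,s)
E
```

```text
t 26.93 p [0.5794 0.0085 0.2888] f [ 0.5888  0.2137 -1.426 ] w 0.0002 j [ 0.811   0.4171 -1.1941  1.4509  0.3914  1.5178  1.3873]
[[-0.183, 0.015, -0.983], [0.983, 0.001, -0.183], [-0.002, -1.0, -0.015]]
[ 0.0002 -0.0592  0.0085]
-0.0002, -0.0006, 0.0072, -1.1, -0.1, -0.1,
-0.0002, 0.0037, 0.0180, -3.1, -0.1, -0.1,
-0.0002, 0.0096, 0.0275, -5.1, -0.1, -0.1,
-0.0002, 0.0158, 0.0348, -8.1, -0.1, -0.1,
-0.0002, 0.0231, 0.0411, -11.1, -0.1, -0.1,
-0.0002, 0.0317, 0.0463, -14.1, -0.0, -0.1,
-0.0002, 0.0410, 0.0500, -17.1, -0.0, -0.1,
-0.0001, 0.0503, 0.0521, -20.1, -0.0, -0.1,
```

View pics/c16.png

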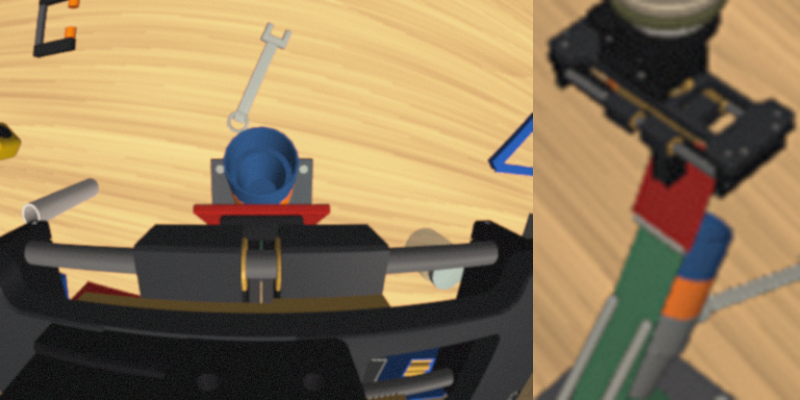

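Lid is turning forward with the finger on its bar. Continue.

Request:
arm_command(deltas=[0,0,0.007,-1,0,0,0,0.004,0.018,-3,0,0,0,0.01,0.027,-5,0,0,0,0.016,0.035,-8,0,0,0,0.023,0.041,-11,0,0,0,0.032,0.046,-14,0,0,0,0.041,0.05,-17,0,0,0,0.05,0.052,-20,0,0])

```text
time: 28.02
ee_pos: [0.5293, -0.0019, 0.2385]
eef_rot: [0.528, 0.632, -0.437, -0.361]
ft_force: [0.4, 0.6, -0.5]
width: 0.0002
```

```bash
python3 - <<'E'
from lid import *
s=st(); F0=frame(YAW,0); print(F0.T@(s['ee_pos']-H))
p=snap('wrist','w17.png'); S=snap('scene','s17.png')
a=cv2.imread('pics/w17.png');a=cv2.resize(a,(533,400)); b=cv2.resize(cv2.imread('pics/s17.png')[120:250,195:281],(267,400),interpolation=cv2.INTER_CUBIC)
cv2.imwrite('pics/c17.png',np.hstack([a,b]))
W=[]
for th,ti in [(.5,22),(.4,24),(.3,25.5),(.2,27),(.1,28.5),(.03,30),(0,30)]: W.append((world(tip(th,ti,.06)),frame(YAW,ti)))
plan(W,s)
E
```

```text
t 28.02 p [ 0.5293 -0.0019  0.2385] f [ 0.4487  0.6298 -0.4798] w 0.0002 j [ 1.3026 -0.2599 -1.1566  1.9541 -0.4141  0.9686  2.051 ]
[[-0.181, 0.353, -0.918], [0.983, 0.06, -0.171], [-0.005, -0.934, -0.358]]
[-0.0008 -0.0089  0.0596]
0.0008, 0.0039, 0.0021, -1.0, -0.1, -0.3,
0.0009, 0.0099, 0.0045, -3.0, -0.0, -0.3,
0.0009, 0.0162, 0.0063, -4.5, -0.0, -0.3,
0.0009, 0.0231, 0.0074, -6.0, -0.0, -0.3,
0.0010, 0.0296, 0.0077, -7.5, -0.0, -0.3,
0.0010, 0.0343, 0.0075, -9.0, -0.0, -0.3,
0.0010, 0.0366, 0.0072, -9.0, -0.0, -0.3,
```

View pics/c17.png

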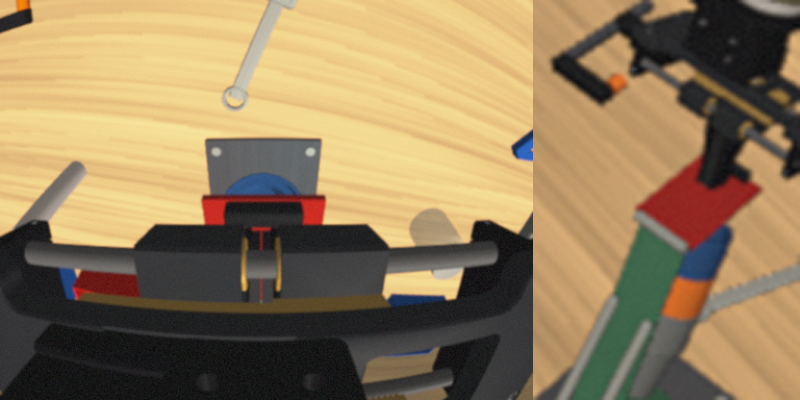

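Request:
arm_command(deltas=[0.001,0.004,0.002,-1,0,0,0.001,0.01,0.0045,-3,0,0,0.001,0.016,0.006,-4.5,0,0,0.001,0.023,0.007,-6,0,0,0.001,0.028,0.0075,-7.5,0,0,0.001,0.032,0.0075,-9,0,0])

```text
time: 28.88
ee_pos: [0.5338, 0.0015, 0.2053]
eef_rot: [0.553, 0.666, -0.386, -0.32]
ft_force: [-1.1, -0.0, 0.4]
width: 0.0006
```

```bash
python3 - <<'E'
from lid import *
s=st(); F0=frame(YAW,30); d=F0.T@(s['ee_pos']-H)*1000; print(d,'axial',s['ft_force']@AX)
E
```

```text
t 28.88 p [0.5338 0.0015 0.2053] f [-1.0925 -0.0465  0.4014] w 0.0006 j [ 1.1705 -0.3057 -1.0231  2.127  -0.6118  0.7433  2.2254]
[[-0.184, 0.49, -0.852], [0.983, 0.091, -0.16], [-0.001, -0.867, -0.498]]
[ 1.6945 -6.2597 59.3769] axial 0.8888083372672012
```

Request:
arm_command(deltas=[0,0.001,0,0,0,0,0,0.002,0,0,0,0])

```text
time: 29.12
ee_pos: [0.5345, 0.0012, 0.2038]
eef_rot: [0.553, 0.665, -0.386, -0.32]
ft_force: [-1.3, -0.3, 0.8]
width: 0.0004
```

Request:
arm_command(deltas=[0,0.001,0,0,0,0,0,0.002,0,0,0,0])

```text
time: 29.38
ee_pos: [0.5356, 0.0012, 0.2021]
eef_rot: [0.554, 0.665, -0.386, -0.32]
ft_force: [0.3, 0.4, 0.1]
width: 0.0006
```

```bash
python3 - <<'E'
from lid import *
s=st(); F0=frame(YAW,30); d=F0.T@(s['ee_pos']-H)*1000; print(d,'axial',s['ft_force']@AX)
E
```

```text
t 29.38 p [0.5356 0.0012 0.2021] f [0.2553 0.4286 0.1474] w 0.0006 j [ 1.1784 -0.296  -1.0367  2.1272 -0.603   0.7319  2.2183]
[[-0.183, 0.49, -0.853], [0.983, 0.089, -0.16], [-0.002, -0.867, -0.498]]
[ 1.0619 -2.6328 59.5155] axial -0.03721585686820542
```

Request:
arm_command(deltas=[0,0.0007,0,0,0,0,0,0.0014,0,0,0,0])

```text
time: 29.62
ee_pos: [0.536, 0.0012, 0.2014]
eef_rot: [0.553, 0.665, -0.386, -0.32]
ft_force: [-24.6, 0.4, 26.0]
width: 0.0002
```

Request:
arm_command(deltas=[0,0.0007,0,0,0,0,0,0.0014,0,0,0,0])

```text
time: 29.88
ee_pos: [0.5363, 0.0011, 0.2009]
eef_rot: [0.553, 0.665, -0.387, -0.32]
ft_force: [-51.1, 2.3, 52.9]
width: 0.0004
```

```bash
python3 - <<'E'
from lid import *
s=st(); F0=frame(YAW,30); d=F0.T@(s['ee_pos']-H)*1000; print(d,'axial',s['ft_force']@AX)
S=snap('scene','s18.png')
b=cv2.resize(S['image'][150:250,195:295],(600,600),interpolation=cv2.INTER_CUBIC)
cv2.imwrite('pics/c18.png',b[...,::-1])
E
```

```text
t 29.88 p [0.5363 0.0011 0.2009] f [-51.1119   2.2786  52.9101] w 0.0004 j [ 1.1831 -0.2903 -1.0437  2.1254 -0.5969  0.7295  2.2139]
[[-0.183, 0.488, -0.854], [0.983, 0.089, -0.16], [-0.002, -0.868, -0.496]]
[ 0.8646 -1.2283 59.447 ] axial 70.73049010962946
```

View pics/c18.png

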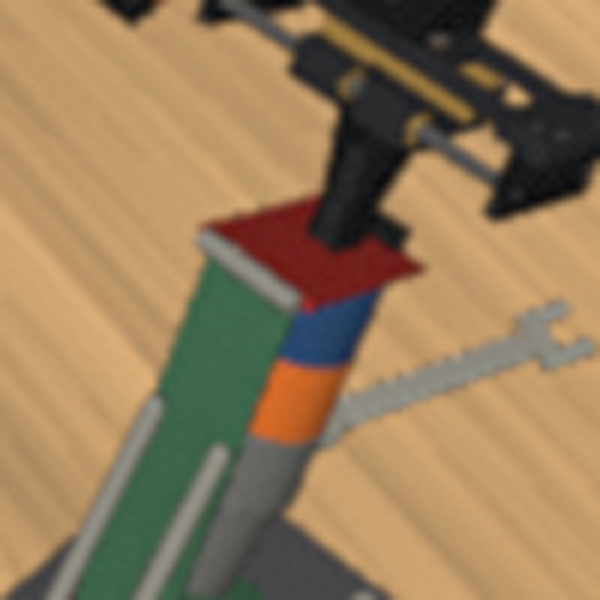

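Request:
arm_command(deltas=[0,-0.002,0,0,0,0,0,-0.01,0,0,0,0,0,-0.03,0,0,0,0,0,-0.06,0,0,0,0,0,-0.09,0,0,0,0,0,-0.11,0,0,0,0,0,-0.11,0,0,0,0])

```text
time: 30.8
ee_pos: [0.4832, -0.0084, 0.2964]
eef_rot: [0.554, 0.665, -0.386, -0.319]
ft_force: [-1.3, -0.3, 0.2]
width: 0.0005
```

```bash
python3 - <<'E'
from lid import *
s=st()
p=snap('wrist','w19.png');S=snap('scene','s19.png'); T=snap('top','t19.png')
a=cv2.resize(cv2.imread('pics/w19.png'),(533,400)); b=cv2.resize(cv2.imread('pics/s19.png')[170:260,205:265],(267,400),interpolation=cv2.INTER_CUBIC)
# overlay expected closed lid corners
for q in [H+SX*0+frame()[:,0]*y+AX*.0025-SX*r_ for y in (-.033,.033) for r_ in (0,.092)]:
    v=proj(S,q)[0] if 'proj' in globals() else None
    x,y=int((v[1]-205+.5)*267/60),int((v[0]-170+.5)*400/90); cv2.circle(b,(x,y),3,(0,255,0),1)
    v=proj(p,q,(s['ee_pos'],s['eef_rot']))[0]; cv2.circle(a,(int((v[1]+.5)*533/512),int((v[0]+.5)*400/384)),3,(0,255,0),1)
cv2.imwrite('pics/c19.png',np.hstack([a,b]))
E
```

```text
t 30.8 p [ 0.4832 -0.0084  0.2964] f [-1.2626 -0.3087  0.2215] w 0.0005 j [ 0.9926 -0.4872 -0.709   2.083  -0.6305  1.0165  2.2489]
[[-0.183, 0.492, -0.851], [0.983, 0.088, -0.16], [-0.003, -0.866, -0.5]]
```

View pics/c19.png

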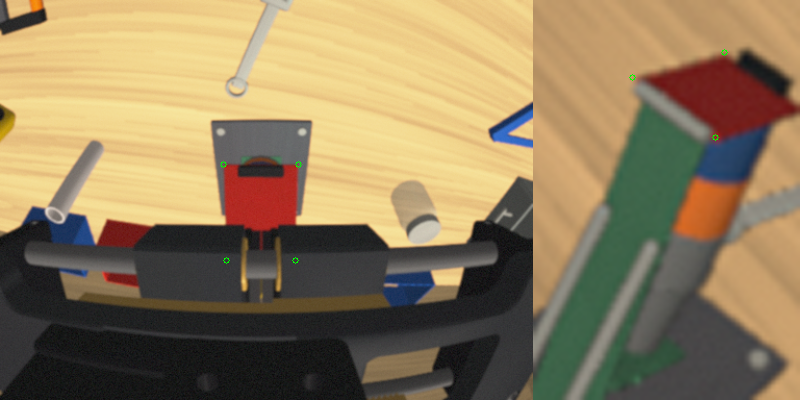

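View pics/t19.png

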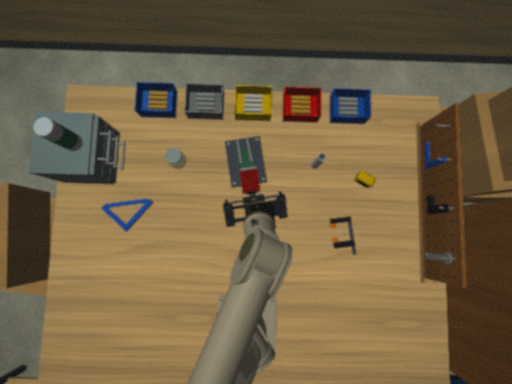

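```bash
python3 - <<'E'
from h import *
print(r.close_job())
E
```

```text
the job is handed in; nothing more can be done
None
```

I nested the orange cup in the grey one, nested the blue cup in the orange one, and shut the lid. The job was handed in at about 31 s, with the robot backed off from everything.

**Last checks:**
- **Cups:** both stopped dead with the force rising steeply. I eased off and held about 14 N on the orange cup and 12 N on the blue one. The blue cup stopped within about 1 mm of the expected fully nested depth. The foot being fully down rests on those hard stops and on the pictures, because I had no direct reading of it.
- **Lid:** it stopped hard, and in the last pictures it matches the computed shut position to a few pixels. That computed position assumes the stack is fully home. A separate estimate of the hinge height from the first picture agrees within 2 mm.
- **Bystanders:** none had visibly moved in the last top picture, though the arm hid the wrench there. The last wrist picture shows the wrench lying on the bench.

**What did not go as planned:**
- **First orange try:** it caught on the ledge inside the grey cup because I had paired a picture with a slightly wrong wrist pose, about 4 mm off sideways. It briefly reached about 42 N, pushed the foot down and tipped the cup about 5° in the grip. I lifted it out, corrected the position, and the second try went in cleanly.
- **Press forces:** they briefly overshot the 15 N asked for, to about 34 N on orange and 30 N on blue, before I eased off.
- **Lid force:** one step too many at the stop put about 70 N through the fingertips, below the 120 N wrist limit.

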